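# Load the drying carousel with handlebar risers and set the heat

## Task

Take the finished riser off the drying carousel and stand it in the grey tray, and stand every riser waiting on the bench upright on a rubber pad of its own, wholly on the pad; the guard leaves only the front pad free, so turn the table by its top handle to the next click as needed, and finish with an empty pad in front and all the loaded risers under the guard. Only when all that is done, turn the heat dial so that its pointer stands at the long mark. Leave the wrench, screwdriver, oil bottle and jar where they are.

Things in the scene. Friction and masses are not known exactly. Their poses are not given: they have to be found in the camera images.
- riser1: Aluminium handlebar riser, standing: round foot 60 mm across, 10 mm thick, then a plain column 36 mm across to the flat top at 56 mm; 0.17 to 0.31 kg. Origin: centre of its underside, z up the column. Waiting to be dried, on the open bench at the right. None at the start if absent (two or three of the three are there).
- riser2: Aluminium handlebar riser, standing: round foot 60 mm across, 10 mm thick, then a plain column 36 mm across to the flat top at 56 mm; 0.17 to 0.31 kg. Origin: centre of its underside, z up the column. Waiting to be dried, on the open bench at the right. None at the start if absent (two or three of the three are there).
- riser3: Aluminium handlebar riser, standing: round foot 60 mm across, 10 mm thick, then a plain column 36 mm across to the flat top at 56 mm; 0.17 to 0.31 kg. Origin: centre of its underside, z up the column. Waiting to be dried, on the open bench at the right. None at the start if absent (two or three of the three are there).
- done1: Aluminium handlebar riser, standing: round foot 60 mm across, 10 mm thick, then a plain column 36 mm across to the flat top at 56 mm; 0.17 to 0.31 kg. Origin: centre of its underside, z up the column. The finished riser if it starts on the front pad. Exactly one of done1 and done2 is there; the other is None.
- done2: Aluminium handlebar riser, standing: round foot 60 mm across, 10 mm thick, then a plain column 36 mm across to the flat top at 56 mm; 0.17 to 0.31 kg. Origin: centre of its underside, z up the column. The finished riser if it starts on the right pad (-y side), under the guard. Exactly one of done1 and done2 is there; the other is None.
- carousel: Fixed drying carousel; origin on the bench on the turntable's axis, -x is its open front. Aluminium turntable 300 mm across, top at z = 32 mm, with a grey hub 100 mm across and 16 mm high. A guard of 9 mm wires spans x = -30 to 165, y = -190 to 190 mm at 116 to 126 mm above the bench, on posts at x = -25 and 160, y = +-185 mm; risers pass under. Only the front pad is clear of it.
- turntable (a joint): Angle of the turntable, rad, 0 at the start, growing anticlockwise from above; turns either way (stops at -12 and 12). It clicks to rest at each multiple of pi/2, with one pad exactly in front. Turning takes up to 0.25 N m; let go over pi/4 past a click it runs on to the next, else it springs back, and settles in about 1.5 s.
- handle (a point): Grip point of the black bar handle on the table's spindle, above the guard: bar 52 mm long, 14 mm thick, upright sides from z = 147 to 189 mm; the point is on the turning axis at z = 170 mm. Its x axis runs along the bar. It turns with the table.
- pad0 (a point): Centre of a black rubber pad (90 mm across, flush with the turntable's top face, z = 32 mm), 100 mm from the turning axis; moves with the table. Four pads a quarter turn apart, pad0 in front at the start. The surface grips well: risers stay put when the table is turned steadily (about 1 rad/s).
- pad1 (a point): Centre of a black rubber pad (90 mm across, flush with the turntable's top face, z = 32 mm), 100 mm from the turning axis; moves with the table. Four pads a quarter turn apart, pad0 in front at the start. The surface grips well: risers stay put when the table is turned steadily (about 1 rad/s).
- pad2 (a point): Centre of a black rubber pad (90 mm across, flush with the turntable's top face, z = 32 mm), 100 mm from the turning axis; moves with the table. Four pads a quarter turn apart, pad0 in front at the start. The surface grips well: risers stay put when the table is turned steadily (about 1 rad/s).
- pad3 (a point): Centre of a black rubber pad (90 mm across, flush with the turntable's top face, z = 32 mm), 100 mm from the turning axis; moves with the table. Four pads a quarter turn apart, pad0 in front at the start. The surface grips well: risers stay put when the table is turned steadily (about 1 rad/s).
- load_spot (a point): Fixed point 100 mm in front of the turning axis at z = 32 mm: where the front pad's centre stands. It does not move with the table.
- tray: Fixed grey plastic tray, 180 mm (its x) by 160 mm (its y), 35 mm high, walls 4 mm and a floor about 4 to 5 mm thick; origin at the centre of its underside.
- control_box: Fixed grey heat control box, 110 by 120 mm and 45 mm high, with the dial on its top; origin at the centre of its underside, +x is away from the robot.
- dial (a joint): Angle of the heat dial, rad, growing clockwise seen from above, 0 to 4.2; stays where left (friction 0.04 N m). The white pointer is at the long mark at 2.1; short marks stand every 0.42 rad. Starts at 0.5 to 1.3.
- dial_grip (a point): Grip point on the dial's axis at z = 70 mm: black bar grip 56 mm long, 14 mm thick, from z = 52 to 82 mm, on a skirt 62 mm across (top at 54 mm). The bar lies along the pointer.
- pointer_tip (a point): Outer end of the white pointer line on top of the dial's bar, 29 mm from the axis.
- long_mark (a point): Middle of the long white mark on top of the control box, 44.5 mm from the dial's axis, z = 45 mm; the other marks are much shorter.
- wrench: Steel open wrench lying on the bench, a bystander: leave alone. Origin at the middle, underside.
- screwdriver: Screwdriver lying on the bench, a bystander: leave alone.
- oil: White oil bottle, 70 mm across, 170 mm tall, a bystander: leave alone.
- wax: Grey jar, 80 mm across, 60 mm tall, a bystander: leave alone.
Not all that is in view belongs to the job. What is shaped like the control_box but green or yellow is not meant.

How it is judged (in metres and radians):
On the way, in this order (a step that is already met when the one before it is completed fails the run):
1. finished riser in the tray, every waiting riser on its own pad under the guard, front pad empty, table at rest ((horizontal distance between riser1 and pad0 below 0.015 m or horizontal distance between riser1 and pad1 below 0.015 m or horizontal distance between riser1 and pad2 below 0.015 m or horizontal distance between riser1 and pad3 below 0.015 m) and z of riser1 in the frame of pad0 between -0.006 and 0.006 m and angle between each of riser1, riser2, riser3, done1, done2's own z axis and vertical below 0.15 rad and horizontal distance between each of riser1, riser2, riser3 and load_spot above 0.1 m and (horizontal distance between riser2 and pad0 below 0.015 m or horizontal distance between riser2 and pad1 below 0.015 m or horizontal distance between riser2 and pad2 below 0.015 m or horizontal distance between riser2 and pad3 below 0.015 m) and z of riser2 in the frame of pad0 between -0.006 and 0.006 m and (horizontal distance between riser3 and pad0 below 0.015 m or horizontal distance between riser3 and pad1 below 0.015 m or horizontal distance between riser3 and pad2 below 0.015 m or horizontal distance between riser3 and pad3 below 0.015 m) and z of riser3 in the frame of pad0 between -0.006 and 0.006 m and x of done1 in the frame of tray between -0.07 and 0.07 m and y of done1 in the frame of tray between -0.06 and 0.06 m and z of each of done1, done2 in the frame of tray below 0.012 m and x of done2 in the frame of tray between -0.07 and 0.07 m and y of done2 in the frame of tray between -0.06 and 0.06 m and velocity of joint turntable between -0.05 and 0.05 rad/s), for 0.2 s.
2. after that, the dial's pointer is turned to the long mark (value of joint dial between 1.98 and 2.22 rad), for 0.2 s.
At the end, for the whole second after the job is handed in: Waiting risers upright within 15 mm of the centre of a pad each, none on the front pad (over 100 mm from the load spot); the finished riser upright on the tray floor, within 70 mm (x) and 60 mm (y) of its middle; dial within 0.12 rad of the long mark; all at rest (all of step 1 and all of step 2 and linear speed of each of riser1, riser2, riser3, done1, done2 below 0.02 m/s); the robot touches nothing.
It fails at once if a bystander is moved by more than 50 mm (distance of any of wrench, screwdriver, oil, wax from where it was at the start of the episode above 0.05 m).
Of riser1, riser2, riser3 only 2 to 3 are there at a start; the rules pass over those that are not, and their reading is None.
Of done1, done2 only 1 to 1 are there at a start; the rules pass over those that are not, and their reading is None.
At some moment in a run one of riser1, riser2, riser3, done1, done2 may be knocked a few centimetres aside while the robot is not near it.
It also fails if it takes over 210 s, if anything falls off the work surface, if the arm or the gripper's body presses on something with over 40 N, if the wrist force passes 120 N, or if a joint passes its speed limit or range.

## Robot

A 6-joint arm with a two-finger parallel gripper is mounted at the origin on the work surface. World frame = base frame: x ahead of the robot, y to its left, z up, the work surface at z = 0. Lengths are in mm, angles in rad, forces in N, time in s.
With the tool pointing down it reaches from about 350 to 775 mm from the base axis. Payload 7.3 kg.
Tool frame: the origin (TCP) lies at the centre of the arm's flange, where the gripper is bolted on; the fingertips stand 178 mm ahead of it and the grasp point (between the pads) lies 159 mm ahead of it; z points along the fingers, y is the direction in which the jaws open and shut (so a half turn about z gives the same grasp; the last joint's range is limited). The gripper opens to 92 mm and grips with 3 to 60 N. Pads are 19 mm wide; open, the fingers measure 130 mm over their backs; the gripper's body (75 mm by 190 mm) begins 47 mm behind the grasp point.
Start: joints at [-1.452, 0.342, 1.524, -0, 1.275, -0.146], TCP at [137.421, -506.698, 404.741] pointing down, gripper open.
Joint ranges: [-2.53, 2.53], [-0.77, 2.02], [0.04, 2.7], [-1, 4.14], [0.28, 2.66], [-3.11, 3.11]. Speed limits (rad/s): [2.57, 2.57, 3.14, 3.14, 3.14, 3.14].

## Interface

Orientations are given as [roll, pitch, yaw] about the fixed x, y, z axes, in that order (R = Rz(yaw) Ry(pitch) Rx(roll)).
In Python, from plant import status, viewer, ticket gives the robot as it stands.
- The arm moves only by the tool play_rows, never from a script. Its argument "commands" is a list of rows, each an object with "offset": the shift along the tool's x, y, z in m, a list of three; "twist": the turn about the tool's z in degrees. A call has 1 to 5 rows; each row shifts and turns the commanded pose from where the row before left it, along the tool's axes as they then stand; what a row does not reach is not made up. A row lasts 1/10 s, in which the tool goes at most 50 mm and 8.59 degrees, less where a joint would pass 70% of its speed; a pose out of reach is approached as far as the arm can. A call with a gripper value outside its range is refused whole. "jaw" is the closure in counts, from 0 (fully open) to 255 (shut), set as the call begins (left out, the last holds). The fingers move at their own pace and stop on an object; the grip force is fixed at half the most. Time passes only in rows, so rows that do not move let the fingers close. It gives the time, the measured TCP pose, the force and the opening at its end, in the units of the state.
- status.get_obs(): the state, without advancing time (a new reading comes with each control period).
- viewer.capture(name): name is "scene" or "top" or "wrist"; returns the picture (400x640x3 uint8, red, green, blue); there is no depth.
- viewer.camera_params(name): a dict with "fov_y" (degrees; the focal length in pixels is half the picture's height over the tangent of half this angle, whatever the lens; pixels are square), "cx", "cy" (the principal point, pixels), "rvec" (rotation vector, rad) and "tvec" (3), from world to camera coordinates, as OpenCV has them; the wrist camera has in their place "T_tool_cam" (4x4, takes a point from camera to tool coordinates, whose origin is the TCP and whose axes are the flange's). Camera axes: x right, y down, z forward; pixel columns grow to the right and rows downward; lengths in mm; the calibration is good to about 2 mm. A picture is of the moment at which its call begins: read the wrist's pose just before it. camera_params takes no time and is no camera call.
- ticket.close_job(): hands the job in, once; it reports no verdict.
The state is a dict: "time": time; "joint_positions": joint angles; "dq": joint speeds; "tau": joint torques, N m; "tool_pos": TCP position; "tcp_rot": TCP orientation; "contact_force": force on the tool from outside, world axes, zero at the start; "moment": the same for the moment, N m; "grip_width": finger opening in mm.
Only numpy, scipy, OpenCV 4.12 (cv2) and the standard library are available. Lean on these libraries where they do the work, as an engineer would, in place of code of your own. Each camera call takes 0.05 s, during which the arm holds its last target.

## Working session

There is one attempt and no reset: what is moved stays moved. The work goes in short steps, Python scripts to look and compute and a tool call to move; the robot and the scene stay as the last step left them, time stands still between calls to the robot, and variables do not carry over. Pictures are saved under pics/ and viewed, and the job is handed in when it is done.

Besides the shell and the picture viewer there is one more tool, called in YAML: its name, and indented under it one key for each argument. play_rows: Moves the arm, as the interface text tells. Its arguments: {"type":"object","properties":{"commands":{"type":"array"},"jaw":{"type":"number"}},"required":["commands"]}

```bash
mkdir -p pics; ls; python3 - <<'E'
from plant import status, viewer
import cv2
print(status.get_obs())
for n in ["scene","top","wrist"]:
    print(n,viewer.camera_params(n))
    cv2.imwrite(f"pics/{n}0.png",viewer.capture(n)[:,:,::-1])
E
```

```text
pics
{'time': 0.0, 'joint_positions': array([-1.45202035e+00,  3.42774910e-01,  1.52499378e+00, -2.07709714e-05,
        1.27541704e+00, -1.45993311e-01]), 'dq': array([-1.25826386e-03,  8.60228220e-04,  4.85682972e-04,  3.75065090e-04,
        4.34176438e-04,  4.93082340e-05]), 'tau': array([-1.73217118e-04, -4.31237948e+01, -2.44224787e+01,  7.18365703e-02,
        5.58960834e-02, -1.28235056e-04]), 'tool_pos': array([ 137.39299297, -506.57666192,  404.02576881]), 'tcp_rot': array([-3.14001363e+00, -2.12103355e-04,  2.64775185e-01]), 'contact_force': array([ 0.1381589 , -1.24811021, -0.84162946]), 'moment': array([0.03205562, 0.02790732, 0.02573298]), 'grip_width': 91.9811401166118}
scene {'fov_y': 46.1499881339691, 'cx': 319.36906055722767, 'cy': 212.66661899243505, 'rvec': array([ 2.42998175,  0.59125293, -0.20788117]), 'tvec': array([-430.32980655,  -58.18570474, 1612.76486579])}
top {'fov_y': 54.378993045230516, 'cx': 319.6820086865836, 'cy': 194.73734021829014, 'rvec': array([ 2.19301413, -2.12854122,  0.17616954]), 'tvec': array([  16.47023722,  470.30535784, 1201.82349345])}
wrist {'fov_y': 67.94786955043777, 'cx': 315.5895956171352, 'cy': 197.72756425897185, 'T_tool_cam': array([[ 3.08174683e-05, -9.62814619e-01, -2.70162930e-01,
         7.17459795e+01],
       [ 9.99999718e-01, -1.73091543e-04,  7.30938654e-04,
        -6.86710186e-01],
       [-7.50521340e-04, -2.70162876e-01,  9.62814342e-01,
         2.04607573e+01],
       [ 0.00000000e+00,  0.00000000e+00,  0.00000000e+00,
         1.00000000e+00]])}
```

View pics/scene0.png

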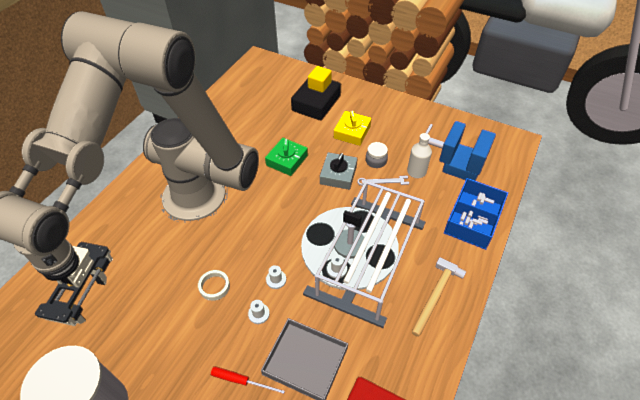

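View pics/top0.png

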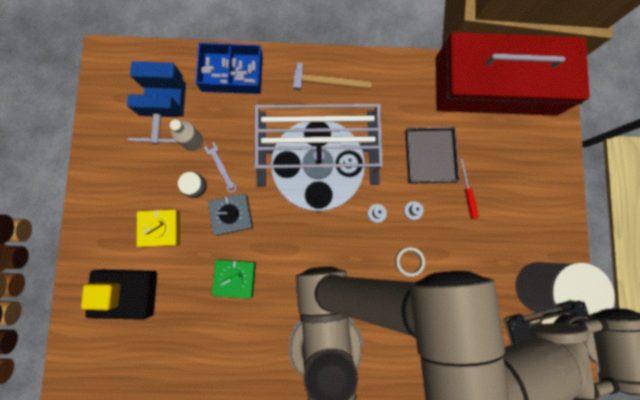

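View pics/wrist0.png

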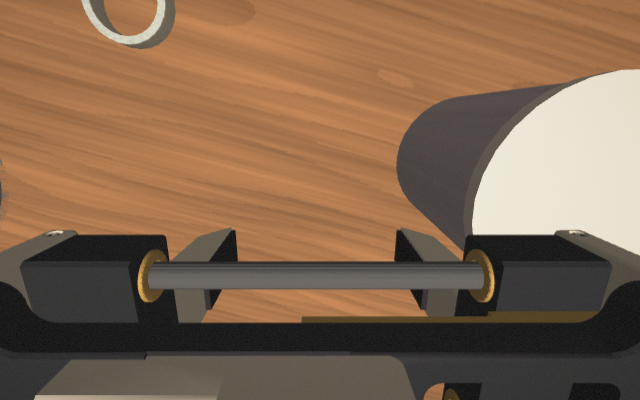

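```bash
cat > h.py <<'E'
import numpy as np, cv2
from plant import status, viewer
from scipy.spatial.transform import Rotation as R
def K(p):
    f=200/np.tan(np.radians(p['fov_y']/2)); return np.array([[f,0,p['cx']],[0,f,p['cy']],[0,0,1.]])
def T_wc(name,obs=None):
    """camera->world R,t"""
    p=viewer.camera_params(name)
    if 'rvec' in p:
        Rm=cv2.Rodrigues(np.array(p['rvec']))[0]; return p,Rm.T,-Rm.T@np.array(p['tvec'])
    obs=obs or status.get_obs()
    Rt=R.from_euler('xyz',obs['tcp_rot']).as_matrix(); T=np.array(p['T_tool_cam'])
    return p,Rt@T[:3,:3],Rt@T[:3,3]+obs['tool_pos']
def pix2w(name,uv,z,obs=None):
    p,Rm,t=T_wc(name,obs); d=Rm@np.linalg.inv(K(p))@np.array([uv[0],uv[1],1.])
    return t+d*(z-t[2])/d[2]
def w2pix(name,X,obs=None):
    p,Rm,t=T_wc(name,obs); c=Rm.T@(np.array(X,float)-t); q=K(p)@c; return q[:2]/q[2]
def snap(name,fn,crop=None,s=1):
    obs=status.get_obs(); im=viewer.capture(name)[:,:,::-1].copy()
    o=im
    if crop: x0,y0,x1,y1=crop; o=im[y0:y1,x0:x1]
    if s!=1: o=cv2.resize(o,None,fx=s,fy=s,interpolation=cv2.INTER_CUBIC)
    cv2.imwrite('pics/'+fn+'.png',o); return im,obs
E
python3 - <<'E'
from h import *
im=cv2.imread('pics/top0.png')
for i,(x0,y0,x1,y1) in enumerate([(250,100,480,230),(130,130,270,310)]):
    cv2.imwrite(f'pics/tc{i}.png',cv2.resize(im[y0:y1,x0:x1],None,fx=3.3,fy=3.3,interpolation=cv2.INTER_CUBIC))
im=cv2.imread('pics/scene0.png')
cv2.imwrite('pics/sc.png',cv2.resize(im[90:370,200:440],None,fx=2.1,fy=2.1,interpolation=cv2.INTER_CUBIC))
for n,uv,z in [('ra',(377,212),56),('rb',(414,209),56),('axis',(318,165),48),('pad0',(319,194),32),('done',(349,162),88),('tray',(432,155),5),('dial',(229,213),82)]:
    print(n,pix2w('top',uv,z).round())
E
```

```text
ra [ 418. -148.   56.]
rb [ 431. -264.   56.]
axis [562.  39.  48.]
pad0 [472.  33.  32.]
done [566. -55.  88.]
tray [ 618. -338.    5.]
dial [399. 302.  82.]
```

View pics/tc0.png

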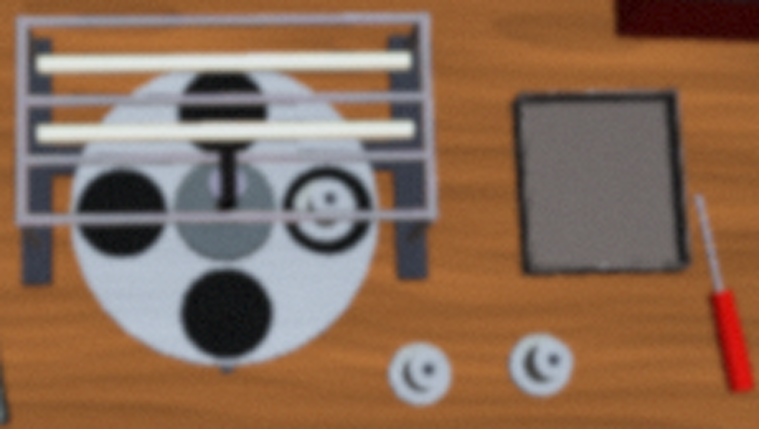

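View pics/tc1.png

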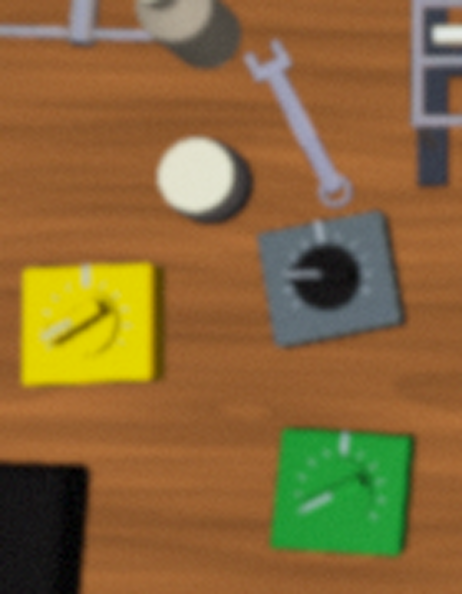

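View pics/sc.png

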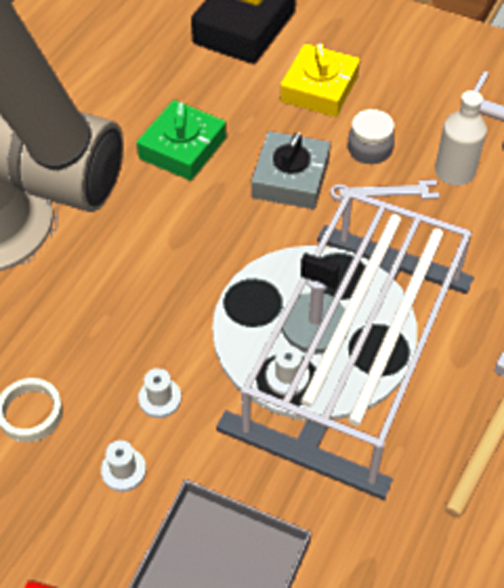

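Two waiting risers are visible in the top view, at (377,213) and (414,210). The finished one is on the right pad under the guard at (349,163), and the front pad at (319,195) is empty. The grey box at (229,213) is the real control box, since the green (235,278) and yellow (157,228) ones are decoys.

First I move toward riser A.

play_rows:
  commands:
    - {"offset": [0.0365, -0.0273, 0], "twist": 0}
    - {"offset": [0.0365, -0.0273, 0], "twist": 0}
    - {"offset": [0.0365, -0.0273, 0], "twist": 0}
    - {"offset": [0.0365, -0.0273, 0], "twist": 0}
    - {"offset": [0.0365, -0.0273, 0], "twist": 0}
  jaw: 0

```text
time: 0.65
tool_pos: [278.5, -325.6, 404.6]
tcp_rot: [-3.142, -0.0, 0.264]
contact_force: [0.9, -0.5, -0.1]
grip_width: 91.8
```

play_rows:
  commands:
    - {"offset": [0.0365, -0.0273, 0], "twist": 0}
    - {"offset": [0.0365, -0.0273, 0], "twist": 0}
    - {"offset": [0.0365, -0.0273, 0], "twist": 0}
    - {"offset": [0.0365, -0.0273, 0], "twist": 0}
    - {"offset": [0.0365, -0.0273, 0], "twist": 0}

```text
time: 1.15
tool_pos: [419.0, -145.9, 404.7]
tcp_rot: [3.141, -0.0, 0.265]
contact_force: [0.7, -1.5, 0.4]
grip_width: 91.8
```

play_rows:
  commands:
    - {"offset": [0, 0, 0], "twist": -8.25}
    - {"offset": [0, 0, 0], "twist": -8.25}
    - {"offset": [0, 0, 0], "twist": -8.25}
    - {"offset": [0, 0, 0], "twist": -8.25}
    - {"offset": [0, 0, 0], "twist": -8.25}

```text
time: 1.65
tool_pos: [418.2, -147.5, 404.5]
tcp_rot: [-3.141, 0.0, 0.991]
contact_force: [0.4, 0.2, -0.1]
grip_width: 91.8
```

play_rows:
  commands:
    - {"offset": [0, 0, 0], "twist": -8.25}
    - {"offset": [0, 0, 0], "twist": -8.25}
    - {"offset": [0, 0, 0], "twist": -8.25}
    - {"offset": [0, 0, 0], "twist": -8.25}
    - {"offset": [0, 0, 0], "twist": -8.25}

```text
time: 2.15
tool_pos: [418.2, -147.6, 404.5]
tcp_rot: [-3.141, -0.0, 1.711]
contact_force: [0.2, 0.3, 0.1]
grip_width: 92.1
```

play_rows:
  commands:
    - {"offset": [0, 0, 0], "twist": -8.25}
    - {"offset": [0, 0, 0], "twist": -8.25}
    - {"offset": [0, 0, 0], "twist": -8.25}
    - {"offset": [0, 0, 0], "twist": -8.25}
    - {"offset": [0, 0, 0], "twist": -8.25}

```text
time: 2.65
tool_pos: [418.2, -147.6, 404.5]
tcp_rot: [-3.141, -0.001, 2.431]
contact_force: [1.5, -0.3, 0.2]
grip_width: 91.8
```

play_rows:
  commands:
    - {"offset": [0, 0, 0], "twist": -8.25}
    - {"offset": [0, 0, 0], "twist": -8.25}
    - {"offset": [0, 0, 0], "twist": -8.25}
    - {"offset": [0, 0, 0], "twist": -8.25}
    - {"offset": [0, 0, 0], "twist": -8.25}

```text
time: 3.15
tool_pos: [418.2, -147.6, 404.5]
tcp_rot: [3.141, -0.0, -3.133]
contact_force: [-0.3, -0.1, 0.5]
grip_width: 91.4
```

```bash
python3 - <<'E'
from h import *
im,o=snap('wrist','w1'); im2,_=snap('top','t1')
print(o['tool_pos'],o['tcp_rot'],o['joint_positions'])
print(w2pix('wrist',[418,-148,56],o))
E
```

```text
[ 418.16843492 -147.64885258  404.49594086] [ 3.14138139e+00 -4.79717403e-04 -3.13269183e+00] [-5.12544067e-01  1.92701708e-01  1.73194023e+00 -5.94515903e-05
  1.21747191e+00 -2.09222058e+00]
[315.05924379 182.17416844]
```

View pics/w1.png

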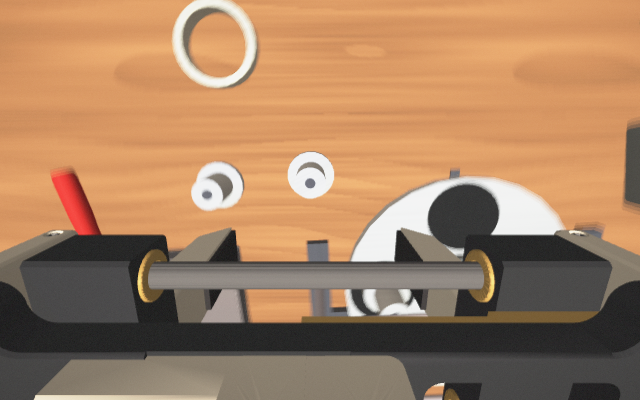

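View pics/t1.png

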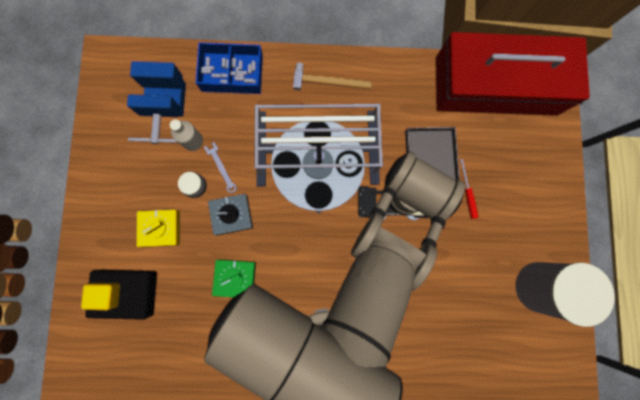

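```bash
python3 - <<'E'
from h import *
im=cv2.imread('pics/w1.png'); o=status.get_obs()
cv2.imwrite('pics/w1c.png',cv2.resize(im[140:260,180:520],None,fx=2.3,fy=2.3,interpolation=cv2.INTER_CUBIC))
for n,uv,z in [('ra',(310,183),56),('rb',(207,190),56),('pad0',(463,216),32)]: print(n,pix2w('wrist',uv,z,o).round(1))
for uv in [(318.8,194.8),(287,164.2),(349.1,163.6)]: print(pix2w('top',uv,32).round(1))
E
```

```text
ra [ 419.  -153.7   56. ]
rb [ 427.7 -271.2   56. ]
pad0 [466.   37.5  32. ]
[469.4  33.3  32. ]
[564.9 137.8  32. ]
[573.6 -61.2  32. ]
```

View pics/w1c.png

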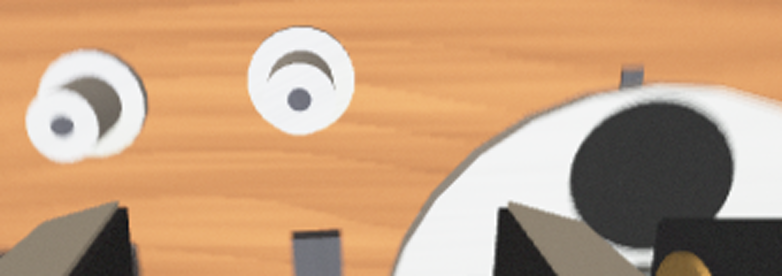

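```bash
cat >> h.py <<'E'
def goto(x,y,z,yaw=None):
    """print tool-frame delta (mm) to TCP target"""
    o=status.get_obs(); Rt=R.from_euler('xyz',o['tcp_rot']).as_matrix()
    d=Rt.T@(np.array([x,y,z])-o['tool_pos']); print('delta tool mm',d.round(1))
    if yaw is not None:
        e=(yaw-o['tcp_rot'][2]+np.pi)%(2*np.pi)-np.pi; print('twist deg',-np.degrees(e).round(2))
E
python3 - <<'E'
from h import *
o=status.get_obs()
print(pix2w('wrist',(310.9,174.8),10,o),pix2w('wrist',(310,183),56,o),pix2w('wrist',(220,184.3),10,o),pix2w('wrist',(207,194.8),56,o))
goto(419,-152,280,np.pi)
E
```

```text
[ 418.72073149 -153.44449167   10.        ] [ 419.01200802 -153.73805985   56.        ] [ 431.7257013  -270.96765983   10.        ] [ 433.37664817 -271.70081693   56.        ]
delta tool mm [ -0.9  -4.4 124.5]
twist deg 0.24
```

play_rows:
  commands:
    - {"offset": [0, -0.003, 0.025], "twist": 0.24}
    - {"offset": [-0.001, -0.003, 0.025], "twist": 0}
    - {"offset": [0, 0, 0.025], "twist": 0}
    - {"offset": [0, 0, 0.025], "twist": 0}
    - {"offset": [0, 0, 0.025], "twist": 0}

```text
time: 3.75
tool_pos: [419.2, -153.7, 278.7]
tcp_rot: [-3.141, 0.0, 3.136]
contact_force: [0.6, 0.6, -0.4]
grip_width: 91.7
```

play_rows:
  commands:
    - {"offset": [0, 0, 0.0], "twist": 0}

```text
time: 3.85
tool_pos: [418.3, -153.2, 277.2]
tcp_rot: [3.138, -0.006, 3.137]
contact_force: [0.2, 0.7, 0.4]
grip_width: 91.8
```

```bash
python3 - <<'E'
from h import *
im,o=snap('wrist','w2'); print(o['tool_pos'],w2pix('wrist',[419,-153.6,56],o),w2pix('wrist',[419,-153.6,10],o))
E
```

```text
[ 418.32725665 -153.22072981  277.21991243] [313.75987189 223.64279493] [313.94823575 205.16698822]
```

View pics/w2.png

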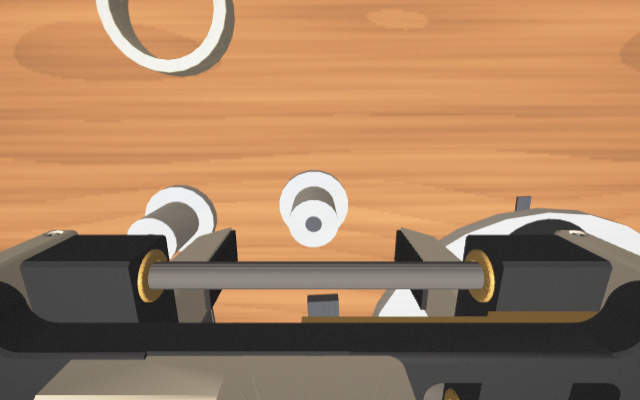

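The riser's bore is at (313,224), where the estimate predicted it. I'll descend and grip.

play_rows:
  commands:
    - {"offset": [0, 0, 0.02], "twist": 0}
    - {"offset": [0, 0, 0.02], "twist": 0}
    - {"offset": [0, 0, 0.02], "twist": 0}
    - {"offset": [0, 0, 0.02], "twist": 0}
    - {"offset": [0, 0, 0], "twist": 0}

```text
time: 4.4
tool_pos: [419.2, -153.7, 199.2]
tcp_rot: [3.141, -0.002, 3.139]
contact_force: [-1.1, 0.3, -0.3]
grip_width: 92.0
```

play_rows:
  commands:
    - {"offset": [0, 0, 0], "twist": 0}
    - {"offset": [0, 0, 0], "twist": 0}
    - {"offset": [0, 0, 0], "twist": 0}
    - {"offset": [0, 0, 0], "twist": 0}
    - {"offset": [0, 0, 0], "twist": 0}
  jaw: 255

```text
time: 4.9
tool_pos: [419.3, -153.7, 200.2]
tcp_rot: [-3.141, 0.001, 3.14]
contact_force: [-0.2, -0.9, -1.0]
grip_width: 56.4
```

play_rows:
  commands:
    - {"offset": [0, 0, 0], "twist": 0}
    - {"offset": [0, 0, 0], "twist": 0}
    - {"offset": [0, 0, 0], "twist": 0}
    - {"offset": [0, 0, 0], "twist": 0}
    - {"offset": [0, 0, 0], "twist": 0}

```text
time: 5.4
tool_pos: [419.3, -153.7, 199.7]
tcp_rot: [-3.141, 0.0, 3.14]
contact_force: [0.2, -0.6, 0.3]
grip_width: 35.2
```

play_rows:
  commands:
    - {"offset": [0, 0, -0.03], "twist": 0}
    - {"offset": [0, 0, -0.03], "twist": 0}
    - {"offset": [0, 0, -0.03], "twist": 0}
    - {"offset": [0, 0, -0.01], "twist": 0}
    - {"offset": [-0.01, 0.03, 0], "twist": 0}

```text
time: 5.9
tool_pos: [429.4, -125.5, 300.7]
tcp_rot: [-3.139, 0.003, 3.137]
contact_force: [0.6, -0.0, -2.7]
grip_width: 35.6
```

play_rows:
  commands:
    - {"offset": [-0.01, 0.035, 0], "twist": 0}
    - {"offset": [-0.01, 0.04, 0], "twist": 0}
    - {"offset": [-0.01, 0.04, 0], "twist": 0}
    - {"offset": [-0.01, 0.035, 0], "twist": 0}
    - {"offset": [0, 0, 0], "twist": 0}

```text
time: 6.4
tool_pos: [469.7, 29.7, 298.5]
tcp_rot: [3.14, -0.001, -3.139]
contact_force: [-0.3, -0.9, -3.3]
grip_width: 35.5
```

```bash
python3 - <<'E'
from h import *
im,o=snap('wrist','w3'); print(o['tool_pos'],w2pix('wrist',[469,34,32],o),w2pix('wrist',[466,37.5,32],o))
im,o=snap('top','t3',(250,100,350,230),4)
E
```

```text
[469.69212405  29.68509023 298.45469912] [319.93380349 202.67419798] [324.01716028 199.35015198]
```

View pics/w3.png

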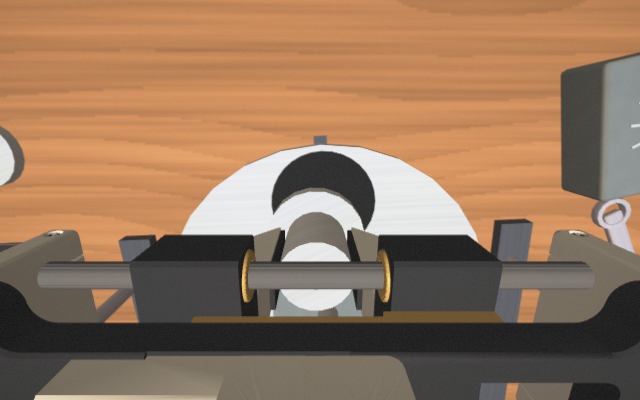

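View pics/t3.png

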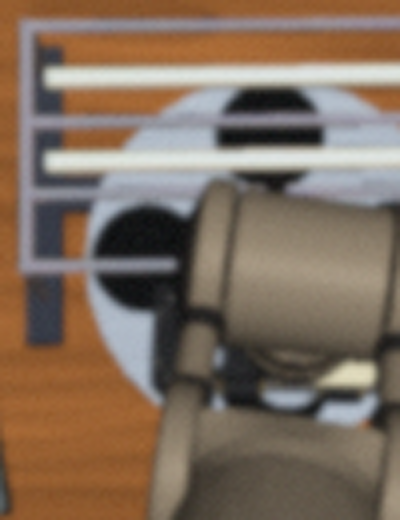

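```bash
cat >> h.py <<'E'
from scipy.optimize import least_squares
def fitc(P,r=None):
    P=np.array(P)[:,:2]
    f=(lambda p:np.hypot(P[:,0]-p[0],P[:,1]-p[1])-(r or p[2]))
    s=least_squares(f,[*P.mean(0)]+([] if r else [45.]),loss='soft_l1'); return s.x,np.abs(s.fun).mean()
def radial(im,c,angs,name,z,o,rmin=15,rmax=80,th=120,rising=True):
    """march from pixel c outward until gray crosses th"""
    g=cv2.GaussianBlur(cv2.cvtColor(im,cv2.COLOR_BGR2GRAY),(3,3),0); P=[];px=[]
    for a in np.radians(angs):
        for r in np.arange(rmin,rmax,.5):
            u,v=c[0]+r*np.cos(a),c[1]+r*np.sin(a)
            val=cv2.getRectSubPix(g,(1,1),(float(u),float(v)))[0,0]
            if (val>th)==rising: P.append(pix2w(name,(u,v),z,o)); px.append((u,v)); break
    return np.array(P),px
E
python3 - <<'E'
from h import *
im=cv2.imread('pics/w3.png'); o=status.get_obs()
P,px=radial(im,(323,180),range(-180,1,6),'wrist',32,o,rmin=15,rmax=80)
print(fitc(P,45),fitc(P))
E
```

```text
(array([468.66983138,  33.36972156]), np.float64(0.14550705315088733)) (array([467.92200928,  33.36785864,  44.35412285]), np.float64(0.08744885938597212))
```

play_rows:
  commands:
    - {"offset": [0.001, 0.0037, 0.02], "twist": 0}
    - {"offset": [0, 0, 0.02], "twist": 0}
    - {"offset": [0, 0, 0.015], "twist": 0}
    - {"offset": [0, 0, 0.007], "twist": 0}
    - {"offset": [0, 0, 0], "twist": 0}

```text
time: 7.0
tool_pos: [468.0, 29.1, 236.7]
tcp_rot: [3.142, -0.003, 3.139]
contact_force: [0.1, -0.1, -3.1]
grip_width: 35.7
```

play_rows:
  commands:
    - {"offset": [0, 0, 0], "twist": 0}

```text
time: 7.1
tool_pos: [468.6, 29.3, 238.0]
tcp_rot: [-3.141, 0.0, 3.14]
contact_force: [-0.2, -0.7, -2.3]
grip_width: 35.8
```

play_rows:
  commands:
    - {"offset": [0, 0.004, 0.002], "twist": 0}
    - {"offset": [0, 0, 0.002], "twist": 0}
    - {"offset": [0, 0, 0.0015], "twist": 0}
    - {"offset": [0, 0, 0], "twist": 0}
    - {"offset": [0, 0, 0], "twist": 0}

```text
time: 7.6
tool_pos: [468.5, 34.0, 232.3]
tcp_rot: [-3.141, 0.0, 3.141]
contact_force: [0.7, -0.5, -3.5]
grip_width: 35.2
```

play_rows:
  commands:
    - {"offset": [0, 0, 0.001], "twist": 0}
    - {"offset": [0, 0, 0], "twist": 0}

```text
time: 7.8
tool_pos: [468.6, 33.9, 231.7]
tcp_rot: [-3.141, 0.001, 3.14]
contact_force: [-0.9, 0.9, 3.7]
grip_width: 35.3
```

play_rows:
  commands:
    - {"offset": [0, 0, 0], "twist": 0}
    - {"offset": [0, 0, 0], "twist": 0}
    - {"offset": [0, 0, 0], "twist": 0}
    - {"offset": [0, 0, 0], "twist": 0}
    - {"offset": [0, 0, 0], "twist": 0}
  jaw: 0

```text
time: 8.3
tool_pos: [468.5, 33.9, 231.2]
tcp_rot: [-3.141, 0.0, 3.14]
contact_force: [0.6, 0.5, 0.5]
grip_width: 70.9
```

play_rows:
  commands:
    - {"offset": [0, 0, 0], "twist": 0}
    - {"offset": [0, 0, 0], "twist": 0}
    - {"offset": [0, 0, 0], "twist": 0}

```text
time: 8.6
tool_pos: [468.5, 33.9, 231.2]
tcp_rot: [-3.142, 0.0, 3.14]
contact_force: [-0.2, -0.0, 0.6]
grip_width: 91.0
```

play_rows:
  commands:
    - {"offset": [0, 0, -0.02], "twist": 0}
    - {"offset": [0, 0, -0.03], "twist": 0}
    - {"offset": [0, 0, -0.04], "twist": 0}
    - {"offset": [0, 0, -0.045], "twist": 0}
    - {"offset": [0, 0, -0.025], "twist": 0}

```text
time: 9.1
tool_pos: [468.6, 34.0, 394.6]
tcp_rot: [-3.141, 0.005, 3.14]
contact_force: [1.3, -0.2, -0.9]
grip_width: 91.6
```

play_rows:
  commands:
    - {"offset": [0, 0, 0], "twist": 0}

```text
time: 9.2
tool_pos: [469.0, 33.9, 395.0]
tcp_rot: [-3.141, 0.008, 3.14]
contact_force: [-0.3, 0.6, -0.3]
grip_width: 92.1
```

```bash
python3 - <<'E'
from h import *
im,o=snap('wrist','w4'); print(o['tool_pos'],w2pix('wrist',[568,38,189],o),w2pix('wrist',[568,38,147],o))
E
```

```text
[469.0240198   33.94105452 394.97502778] [320.93075896 348.25804586] [320.19230199 312.39463664]
```

View pics/w4.png

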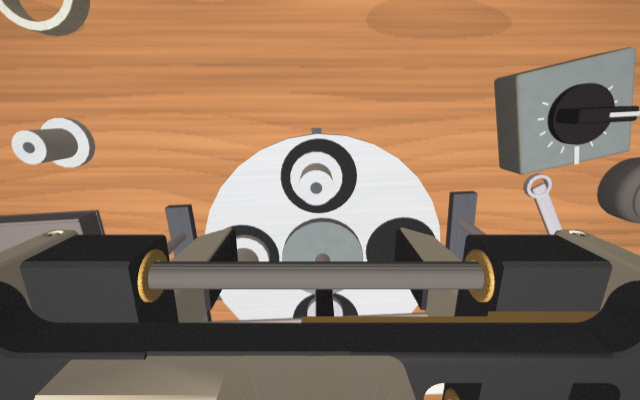

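```bash
python3 - <<'E'
from h import *
im=cv2.imread('pics/w4.png'); o=status.get_obs()
P,px=radial(im,(321,240),list(range(-165,-95,4))+list(range(-84,-14,4)),'wrist',32,o,rmin=90,rmax=140,th=185,rising=False)
print(len(P),fitc(P,150),fitc(P), P.mean(0))
P,px=radial(im,(316,185),range(-180,180,10),'wrist',32,o,rmin=29,rmax=60,th=120)
print(fitc(P,45),fitc(P))
P,px=radial(im,(316,178),range(-180,0,10),'wrist',42,o,rmin=15,rmax=60,th=120,rising=False)
print(fitc(P,30),fitc(P))
E
```

```text
36 (array([568.0047693 ,  41.99534946]), np.float64(4.951778730716882)) (array([571.08567824,  42.05451153, 152.15386981]), np.float64(4.99542574449261)) [453.72073109  40.2060013   32.        ]
(array([467.76148364,  37.39569636]), np.float64(7.022593543019089)) (array([477.45739053,  35.48424107,  35.77947147]), np.float64(2.7034860523891626))
(array([464.69405187,  34.21609841]), np.float64(0.1781744040412746)) (array([464.67597057,  34.21464034,  29.98579415]), np.float64(0.17800951811322363))
```

play_rows:
  commands:
    - {"offset": [-0.03, 0.004, 0], "twist": -2.7}
    - {"offset": [-0.04, 0, 0], "twist": 0}
    - {"offset": [-0.03, 0, 0], "twist": 0}
    - {"offset": [0, 0, 0], "twist": 0}
    - {"offset": [0, 0, 0], "twist": 0}

```text
time: 9.75
tool_pos: [568.2, 41.1, 389.0]
tcp_rot: [3.141, -0.004, -3.096]
contact_force: [-0.4, 0.2, -1.4]
grip_width: 91.8
```

```bash
python3 - <<'E'
from h import *
im,o=snap('wrist','w5'); print(o['tool_pos'],o['tcp_rot'],w2pix('wrist',[568.5,38,189],o))
E
```

```text
[568.18233146  41.14420275 388.98238144] [ 3.14125542 -0.00428464 -3.09558742] [310.13160232 233.93210057]
```

View pics/w5.png

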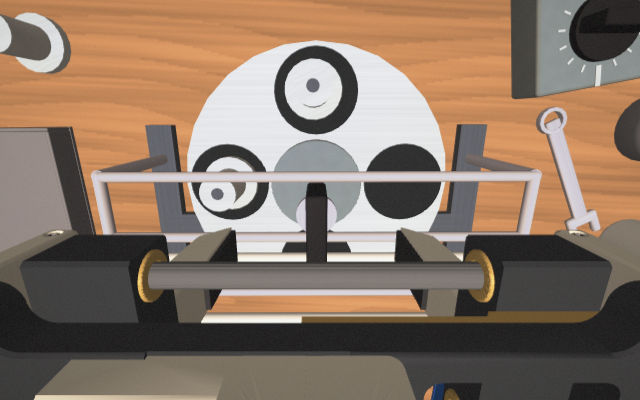

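```bash
python3 - <<'E'
from h import *
im=cv2.imread('pics/w5.png'); o=status.get_obs()
print('bar end',pix2w('wrist',(316,183.5),189,o))
P,px=radial(im,(316,92),range(-180,180,10),'wrist',32,o,rmin=36,rmax=60,th=140)
print(fitc(P,45))
P,px=radial(im,(403,181),range(25,90,5),'wrist',32,o,rmin=15,rmax=60,th=140)
print(fitc(P,45))
P,px=radial(im,(231,181),list(range(100,160,5)),'wrist',32,o,rmin=28,rmax=60,th=140)
print(fitc(P,45))
P,px=radial(im,(314,88),range(-180,0,10),'wrist',42,o,rmin=15,rmax=60,th=120,rising=False)
print('foot',fitc(P,30))
cv2.imwrite('pics/w5c.png',cv2.resize(im[30:240,180:460],None,fx=2.8,fy=2.8))
E
```

```text
bar end [534.57461281  40.27069434 189.        ]
(array([468.77167751,  36.94078918]), np.float64(0.1454302127521567))
(array([564.06648774, 142.16408759]), np.float64(0.12426870925797026))
(array([563.69101602, -49.60449955]), np.float64(0.4295248844950219))
foot (array([467.39505375,  34.10267927]), np.float64(0.18404012413399742))
```

View pics/w5c.png

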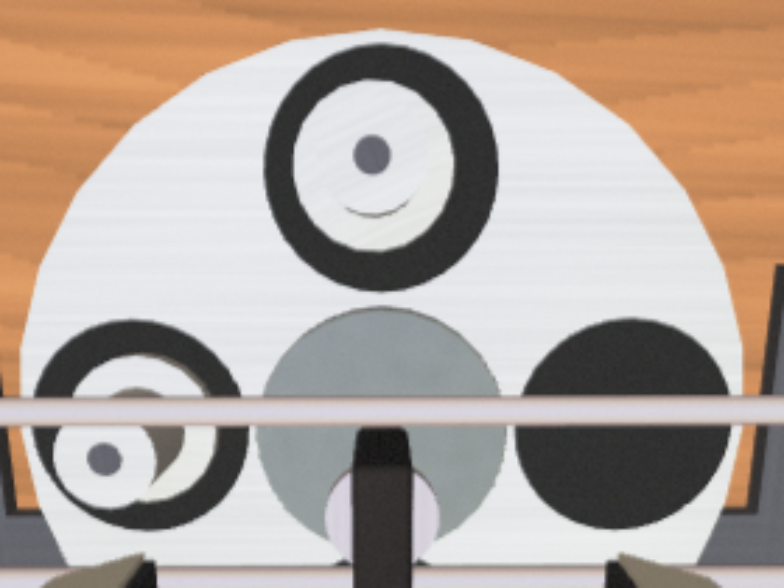

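play_rows:
  commands:
    - {"offset": [0, 0, 0.015], "twist": 0}
    - {"offset": [0, 0, 0.02], "twist": 0}
    - {"offset": [0, 0, 0.015], "twist": 0}
    - {"offset": [0, 0, 0.008], "twist": 0}
    - {"offset": [0, 0, 0], "twist": 0}

```text
time: 10.3
tool_pos: [567.5, 41.1, 332.3]
tcp_rot: [3.141, -0.003, -3.096]
contact_force: [-0.1, -0.5, 0.8]
grip_width: 92.1
```

play_rows:
  commands:
    - {"offset": [0, 0, 0], "twist": 0}

```text
time: 10.4
tool_pos: [568.2, 41.1, 333.8]
tcp_rot: [-3.141, 0.001, -3.096]
contact_force: [-0.5, -0.3, 0.1]
grip_width: 91.6
```

```bash
python3 - <<'E'
from h import *
im,o=snap('wrist','w6'); print(o['tool_pos'],o['tcp_rot'])
E
```

```text
[568.23071256  41.11548893 333.83178773] [-3.14141446e+00  6.38617958e-04 -3.09568691e+00]
```

View pics/w6.png

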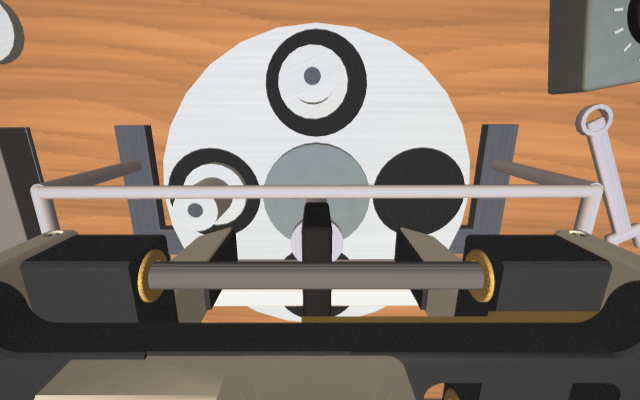

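The bar (column about 316) sits centred between the open fingers, and riser A is centred on its pad at (316,82). I close on the bar and turn.

play_rows:
  commands:
    - {"offset": [0, 0, 0.003], "twist": 0}
    - {"offset": [0, 0, 0], "twist": 0}
    - {"offset": [0, 0, 0], "twist": 0}
    - {"offset": [0, 0, 0], "twist": 0}
    - {"offset": [0, 0, 0], "twist": 0}
  jaw: 255

```text
time: 10.95
tool_pos: [568.4, 41.1, 330.3]
tcp_rot: [-3.142, 0.0, -3.096]
contact_force: [-0.6, 0.8, -0.1]
grip_width: 56.3
```

play_rows:
  commands:
    - {"offset": [0, 0, 0], "twist": 0}
    - {"offset": [0, 0, 0], "twist": 0}
    - {"offset": [0, 0, 0], "twist": 0}
    - {"offset": [0, 0, 0], "twist": 0}
    - {"offset": [0, 0, 0], "twist": 0}

```text
time: 11.45
tool_pos: [568.4, 41.1, 330.2]
tcp_rot: [-3.142, 0.0, -3.096]
contact_force: [-0.4, -0.3, 0.9]
grip_width: 16.5
```

play_rows:
  commands:
    - {"offset": [0, 0, 0], "twist": 0}
    - {"offset": [0, 0, 0], "twist": 0}
    - {"offset": [0, 0, 0], "twist": 0}

```text
time: 11.75
tool_pos: [568.4, 41.5, 330.2]
tcp_rot: [3.141, 0.0, -3.096]
contact_force: [0.3, 3.5, 0.1]
grip_width: 13.8
```

play_rows:
  commands:
    - {"offset": [0, 0, 0], "twist": 2}
    - {"offset": [0, 0, 0], "twist": 4}
    - {"offset": [0, 0, 0], "twist": 5}
    - {"offset": [0, 0, 0], "twist": 5}
    - {"offset": [0, 0, 0], "twist": 5}

```text
time: 12.25
tool_pos: [568.4, 41.9, 330.2]
tcp_rot: [3.14, -0.0, 2.818]
contact_force: [1.5, 6.7, -1.4]
grip_width: 13.7
```

play_rows:
  commands:
    - {"offset": [0, 0, 0], "twist": 5}
    - {"offset": [0, 0, 0], "twist": 5}
    - {"offset": [0, 0, 0], "twist": 5}
    - {"offset": [0, 0, 0], "twist": 5}
    - {"offset": [0, 0, 0], "twist": 5}

```text
time: 12.75
tool_pos: [568.7, 42.4, 330.2]
tcp_rot: [3.139, -0.001, 2.382]
contact_force: [3.1, 10.2, -1.6]
grip_width: 14.1
```

play_rows:
  commands:
    - {"offset": [0, 0, 0], "twist": 5}
    - {"offset": [0, 0, 0], "twist": 5}
    - {"offset": [0, 0, 0], "twist": 5}
    - {"offset": [0, 0, 0], "twist": 5}
    - {"offset": [0, 0, 0], "twist": 5}

```text
time: 13.25
tool_pos: [569.1, 42.7, 330.2]
tcp_rot: [3.138, -0.002, 1.945]
contact_force: [6.4, 11.9, -3.2]
grip_width: 13.8
```

play_rows:
  commands:
    - {"offset": [0, 0, 0], "twist": 5}
    - {"offset": [0, 0, 0], "twist": 5}
    - {"offset": [0, 0, 0], "twist": 5}
    - {"offset": [0, 0, 0], "twist": 3}
    - {"offset": [0, 0, 0], "twist": 1}

```text
time: 13.75
tool_pos: [569.4, 42.7, 330.2]
tcp_rot: [3.138, -0.003, 1.615]
contact_force: [7.4, 12.5, -4.7]
grip_width: 13.8
```

play_rows:
  commands:
    - {"offset": [0, 0, 0], "twist": 0}
    - {"offset": [0, 0, 0], "twist": 0}
    - {"offset": [0, 0, 0], "twist": 0}

```text
time: 14.05
tool_pos: [569.4, 42.7, 330.2]
tcp_rot: [3.138, -0.003, 1.617]
contact_force: [7.9, 11.5, -3.6]
grip_width: 14.0
```

```bash
python3 - <<'E'
from h import *
im,o=snap('wrist','w7'); print(o['tool_pos'],o['tcp_rot'])
E
```

```text
[569.42008411  42.72758932 330.18538011] [ 3.13767229 -0.00316167  1.61713979]
```

View pics/w7.png

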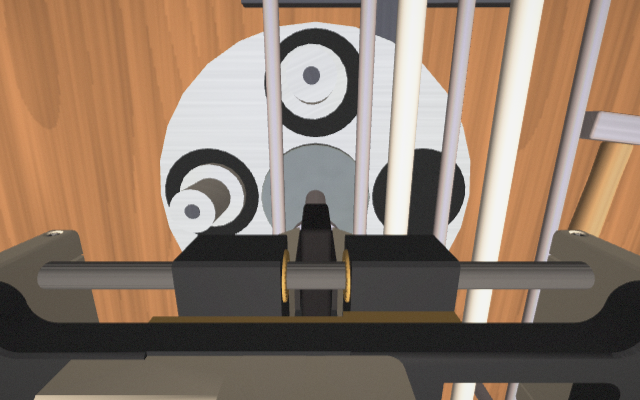

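play_rows:
  commands:
    - {"offset": [0, 0, 0], "twist": 0}
    - {"offset": [0, 0, 0], "twist": 0}
    - {"offset": [0, 0, 0], "twist": 0}
    - {"offset": [0, 0, 0], "twist": 0}
    - {"offset": [0, 0, 0], "twist": 0}
  jaw: 0

```text
time: 14.6
tool_pos: [568.4, 40.9, 330.3]
tcp_rot: [3.142, 0.0, 1.616]
contact_force: [-0.3, 1.7, -0.2]
grip_width: 49.4
```

play_rows:
  commands:
    - {"offset": [0, 0, -0.015], "twist": 0}
    - {"offset": [0, 0, -0.025], "twist": 0}
    - {"offset": [0, 0, -0.03], "twist": 0}
    - {"offset": [0, 0, 0], "twist": -7}
    - {"offset": [0, 0, 0], "twist": -8}

```text
time: 15.1
tool_pos: [568.4, 41.0, 401.4]
tcp_rot: [3.139, 0.001, 1.883]
contact_force: [-0.7, 0.5, -1.3]
grip_width: 88.9
```

play_rows:
  commands:
    - {"offset": [0, 0, 0], "twist": -8}
    - {"offset": [0, 0, 0], "twist": -8}
    - {"offset": [0, 0, 0], "twist": -8}
    - {"offset": [0, 0, 0], "twist": -8}
    - {"offset": [0, 0, 0], "twist": -8}

```text
time: 15.6
tool_pos: [568.3, 41.0, 400.2]
tcp_rot: [-3.141, 0.0, 2.582]
contact_force: [-0.0, -0.4, -0.4]
grip_width: 92.1
```

play_rows:
  commands:
    - {"offset": [0, 0, 0], "twist": -8}
    - {"offset": [0, 0, 0], "twist": -8}
    - {"offset": [0, 0, 0], "twist": -8}
    - {"offset": [0, 0, 0], "twist": -8}
    - {"offset": [0, 0, 0], "twist": 0}

```text
time: 16.1
tool_pos: [568.4, 41.0, 400.2]
tcp_rot: [-3.141, -0.0, 3.136]
contact_force: [-0.2, -0.3, -1.4]
grip_width: 91.9
```

```bash
python3 - <<'E'
from h import *
goto(469.6,38.4,390,np.pi)
E
```

```text
delta tool mm [98.7 -3.1 10.2]
twist deg -0.31
```

play_rows:
  commands:
    - {"offset": [0.03, -0.003, 0.003], "twist": -0.3}
    - {"offset": [0.04, 0, 0.003], "twist": 0}
    - {"offset": [0.029, 0, 0.004], "twist": 0}
    - {"offset": [0, 0, 0], "twist": 0}
    - {"offset": [0, 0, 0], "twist": 0}

```text
time: 16.6
tool_pos: [469.5, 38.3, 390.8]
tcp_rot: [-3.141, 0.002, 3.138]
contact_force: [-0.2, 0.4, -0.0]
grip_width: 91.9
```

```bash
python3 - <<'E'
from h import *
im,o=snap('wrist','w8'); print(o['tool_pos'],o['tcp_rot'])
cv2.imwrite('pics/w8c.png',cv2.resize(im[100:320,160:480],None,fx=2.4,fy=2.4))
snap('top','t8',(60,20,480,280),1.9)
E
```

```text
[469.49441045  38.34299581 390.81440336] [-3.14138261e+00  1.67585035e-03  3.13754512e+00]
```

View pics/w8.png

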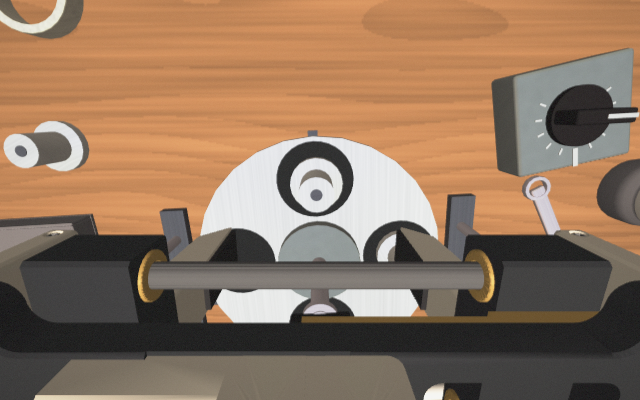

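View pics/t8.png

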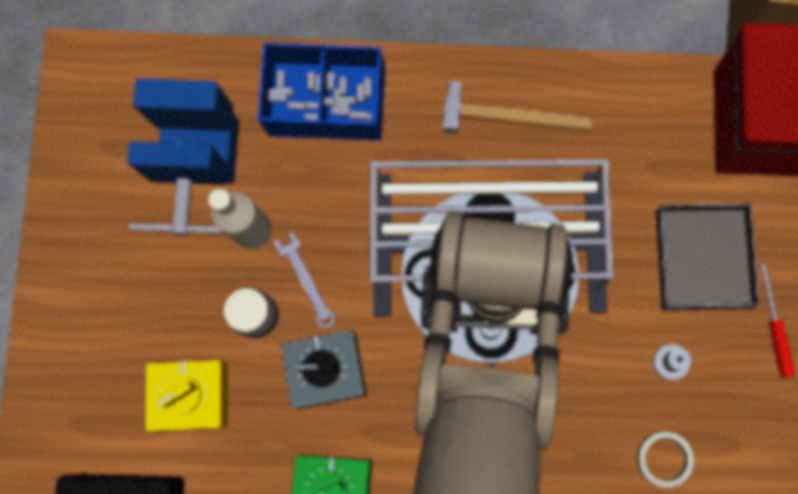

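```bash
python3 - <<'E'
from h import *
im=cv2.imread('pics/w8.png'); o=status.get_obs()
P,px=radial(im,(316,182),range(-180,0,10),'wrist',42,o,rmin=15,rmax=60,th=120,rising=False)
print('foot',fitc(P,30)); print(pix2w('wrist',(316.3,195),88,o))
P,px=radial(im,(316,179),range(-180,180,10),'wrist',32,o,rmin=32,rmax=60,th=120)
print('pad',fitc(P,45))
E
```

```text
foot (array([472.3886743 ,  38.72889371]), np.float64(0.1741512781979545))
[473.46808893  39.09590316  88.        ]
pad (array([470.11975626,  37.12263143]), np.float64(0.8927029796062713))
```

play_rows:
  commands:
    - {"offset": [-0.003, 0, 0.03], "twist": 0}
    - {"offset": [0, 0, 0.04], "twist": 0}
    - {"offset": [0, 0, 0.04], "twist": 0}
    - {"offset": [0, 0, 0.03], "twist": 0}
    - {"offset": [0, 0, 0.018], "twist": 0}

```text
time: 17.2
tool_pos: [472.8, 38.3, 229.6]
tcp_rot: [3.141, -0.003, 3.139]
contact_force: [-0.1, 0.8, 0.9]
grip_width: 92.0
```

play_rows:
  commands:
    - {"offset": [0, 0, 0], "twist": 0}
    - {"offset": [0, 0, 0], "twist": 0}
    - {"offset": [0, 0, 0], "twist": 0}
    - {"offset": [0, 0, 0], "twist": 0}
    - {"offset": [0, 0, 0], "twist": 0}
  jaw: 255

```text
time: 17.7
tool_pos: [472.7, 38.4, 233.1]
tcp_rot: [-3.141, 0.002, 3.14]
contact_force: [0.1, 0.1, -0.6]
grip_width: 56.4
```

play_rows:
  commands:
    - {"offset": [0, 0, 0], "twist": 0}
    - {"offset": [0, 0, 0], "twist": 0}
    - {"offset": [0, 0, 0], "twist": 0}
    - {"offset": [0, 0, 0], "twist": 0}
    - {"offset": [0, 0, 0], "twist": 0}

```text
time: 18.2
tool_pos: [472.4, 38.4, 232.4]
tcp_rot: [-3.141, 0.0, 3.14]
contact_force: [-1.0, 0.2, 4.7]
grip_width: 35.5
```

play_rows:
  commands:
    - {"offset": [0, 0, -0.02], "twist": 0}
    - {"offset": [0, 0, -0.03], "twist": 0}
    - {"offset": [0, 0, -0.03], "twist": 0}
    - {"offset": [0, 0, -0.03], "twist": 0}
    - {"offset": [0, 0, 0], "twist": 0}

```text
time: 18.7
tool_pos: [473.2, 38.4, 345.3]
tcp_rot: [-3.141, 0.007, 3.14]
contact_force: [0.8, 0.5, -3.3]
grip_width: 35.5
```

```bash
python3 - <<'E'
from h import *
# tray corners in top0 (crop tc0 coords): inner floor corners
c=[(518,95),(676,93),(687,270),(527,272)]
W=[pix2w('top',(250+u/3.3,100+v/3.3),35) for u,v in c]
for w in W: print(w.round())
print(np.mean(W,0)); goto(610,-335,345)
E
```

```text
[ 695. -248.   35.]
[ 703. -405.   35.]
[ 525. -413.   35.]
[ 518. -256.   35.]
[ 610.30341107 -330.39972704   35.        ]
delta tool mm [-137.2 -373.2    1.4]
```

play_rows:
  commands:
    - {"offset": [0, -0.03, 0], "twist": 0}
    - {"offset": [-0.01, -0.045, 0], "twist": 0}
    - {"offset": [-0.015, -0.045, 0], "twist": 0}
    - {"offset": [-0.016, -0.045, 0], "twist": 0}
    - {"offset": [-0.016, -0.045, 0], "twist": 0}

```text
time: 19.2
tool_pos: [529.1, -173.4, 340.2]
tcp_rot: [3.14, -0.003, 3.14]
contact_force: [0.8, 0.4, -1.9]
grip_width: 35.5
```

play_rows:
  commands:
    - {"offset": [-0.02, -0.045, 0], "twist": 0}
    - {"offset": [-0.02, -0.045, 0], "twist": 0}
    - {"offset": [-0.02, -0.04, 0], "twist": 0}
    - {"offset": [-0.02, -0.033, 0], "twist": 0}
    - {"offset": [0, 0, 0], "twist": 0}

```text
time: 19.7
tool_pos: [609.5, -339.1, 337.8]
tcp_rot: [3.141, -0.003, 3.137]
contact_force: [-0.1, 0.2, -3.3]
grip_width: 35.4
```

play_rows:
  commands:
    - {"offset": [0, 0, 0], "twist": 0}

```text
time: 19.8
tool_pos: [608.7, -335.2, 338.8]
tcp_rot: [3.139, -0.004, 3.139]
contact_force: [0.2, 0.5, -3.3]
grip_width: 35.6
```

```bash
python3 - <<'E'
from h import *
im,o=snap('wrist','w9'); print(o['tool_pos'],o['tcp_rot'])
E
```

```text
[ 608.67160737 -335.22878891  338.80033026] [ 3.13857979 -0.00393341  3.13928459]
```

View pics/w9.png

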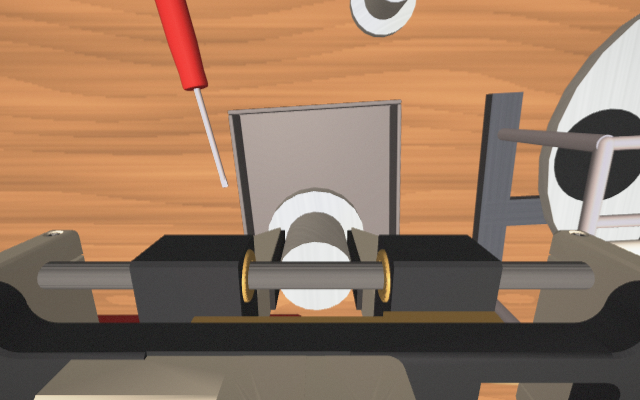

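```bash
python3 - <<'E'
from h import *
o=status.get_obs()
a=pix2w('wrist',(230,113),35,o);b=pix2w('wrist',(400,101),35,o); print(a,b,np.hypot(*(a-b)[:2]))
m=(a+b)/2; d=(b-a)/np.linalg.norm(b-a); n=np.array([d[1],-d[0]]); print(m[:2]+90*n, np.degrees(np.arctan2(d[0],d[1])))
E
```

```text
[ 532.40393863 -412.06232095   35.        ] [ 522.06354086 -256.13019751   35.        ] 156.27460109580272
[ 617.03650367 -328.14112774] -3.793926338866846
```

play_rows:
  commands:
    - {"offset": [-0.003, 0.004, 0.03], "twist": 0}
    - {"offset": [0, 0, 0.04], "twist": 0}
    - {"offset": [0, 0, 0.035], "twist": 0}
    - {"offset": [0, 0, 0.015], "twist": 0}
    - {"offset": [0, 0, 0], "twist": 0}

```text
time: 20.35
tool_pos: [611.3, -329.4, 219.9]
tcp_rot: [3.138, -0.004, 3.141]
contact_force: [-0.9, -0.9, -2.4]
grip_width: 35.6
```

play_rows:
  commands:
    - {"offset": [0, 0, 0], "twist": 0}
    - {"offset": [0, 0, 0], "twist": 0}

```text
time: 20.55
tool_pos: [612.6, -331.0, 224.9]
tcp_rot: [-3.139, 0.004, 3.141]
contact_force: [0.4, -0.0, -2.9]
grip_width: 35.8
```

play_rows:
  commands:
    - {"offset": [0, 0, 0.006], "twist": 0}
    - {"offset": [0, 0, 0.006], "twist": 0}
    - {"offset": [0, 0, 0.003], "twist": 0}
    - {"offset": [0, 0, 0], "twist": 0}
    - {"offset": [0, 0, 0], "twist": 0}

```text
time: 21.05
tool_pos: [612.0, -330.8, 207.1]
tcp_rot: [3.142, -0.0, 3.14]
contact_force: [-0.2, -0.6, -3.0]
grip_width: 35.3
```

play_rows:
  commands:
    - {"offset": [0, 0, 0.001], "twist": 0}
    - {"offset": [0, 0, 0.001], "twist": 0}
    - {"offset": [0, 0, 0], "twist": 0}

```text
time: 21.35
tool_pos: [611.9, -330.8, 205.1]
tcp_rot: [3.142, -0.0, 3.14]
contact_force: [-0.4, -0.2, -2.4]
grip_width: 35.5
```

play_rows:
  commands:
    - {"offset": [0, 0, 0.001], "twist": 0}
    - {"offset": [0, 0, 0], "twist": 0}

```text
time: 21.55
tool_pos: [612.0, -330.8, 204.5]
tcp_rot: [-3.141, 0.0, 3.14]
contact_force: [0.8, 0.5, -1.1]
grip_width: 35.4
```

play_rows:
  commands:
    - {"offset": [0, 0, 0], "twist": 0}
    - {"offset": [0, 0, 0], "twist": 0}
    - {"offset": [0, 0, 0], "twist": 0}
    - {"offset": [0, 0, 0], "twist": 0}
    - {"offset": [0, 0, 0], "twist": 0}
  jaw: 100

```text
time: 22.05
tool_pos: [612.0, -330.8, 204.3]
tcp_rot: [-3.141, 0.0, 3.14]
contact_force: [-0.8, -0.5, 0.2]
grip_width: 56.0
```

play_rows:
  commands:
    - {"offset": [0, 0, -0.02], "twist": 0}
    - {"offset": [0, 0, -0.03], "twist": 0}
    - {"offset": [0, 0, -0.04], "twist": 0}
    - {"offset": [0, 0, -0.045], "twist": 0}
    - {"offset": [0, 0, -0.045], "twist": 0}

```text
time: 22.55
tool_pos: [611.7, -330.6, 385.8]
tcp_rot: [3.141, -0.0, 3.14]
contact_force: [1.1, -0.2, 0.8]
grip_width: 55.8
```

play_rows:
  commands:
    - {"offset": [0.045, 0, 0], "twist": 0}
    - {"offset": [0.045, 0.01, 0], "twist": 0}
    - {"offset": [0.045, 0.02, 0], "twist": 0}
    - {"offset": [0.03, 0.02, 0], "twist": 0}
    - {"offset": [0.015, 0.01, 0], "twist": 0}
  jaw: 0

```text
time: 23.05
tool_pos: [429.6, -269.1, 384.6]
tcp_rot: [3.141, -0.001, 3.14]
contact_force: [0.2, -0.3, 0.2]
grip_width: 89.5
```

play_rows:
  commands:
    - {"offset": [0, 0, 0], "twist": 0}
    - {"offset": [0, 0, 0], "twist": 0}

```text
time: 23.25
tool_pos: [432.3, -270.8, 384.8]
tcp_rot: [-3.14, 0.001, 3.14]
contact_force: [0.7, -0.1, -0.2]
grip_width: 92.0
```

```bash
python3 - <<'E'
from h import *
im,o=snap('wrist','w10'); print(o['tool_pos'],o['tcp_rot'])
snap('scene','s10')
print(w2pix('wrist',[432.5,-271,56],o),w2pix('wrist',[432.5,-271,10],o))
E
```

```text
[ 432.32293116 -270.79987351  384.82193862] [-3.14034962e+00  1.43129122e-03  3.14030687e+00]
[315.61150803 185.96611841] [315.68270862 177.12896803]
```

View pics/w10.png

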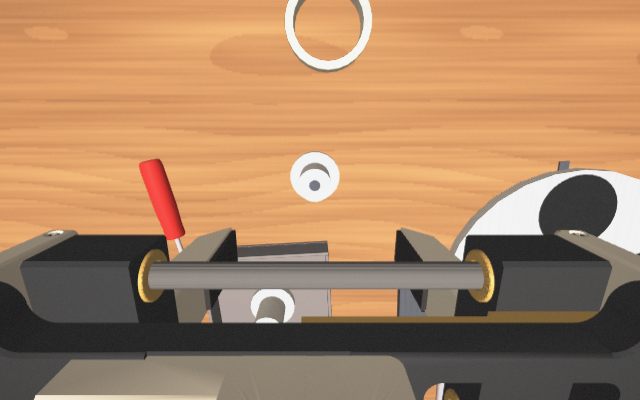

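View pics/s10.png

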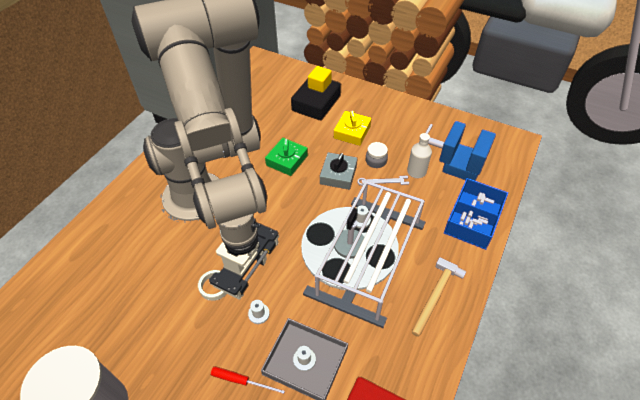

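The finished riser stands in the tray at (304,357) in the scene view. Riser B's bore at (315,185) is where predicted, so I'll grasp it.

play_rows:
  commands:
    - {"offset": [0, 0, 0.03], "twist": 0}
    - {"offset": [0, 0, 0.045], "twist": 0}
    - {"offset": [0, 0, 0.045], "twist": 0}
    - {"offset": [0, 0, 0.035], "twist": 0}
    - {"offset": [0, 0, 0.02], "twist": 0}

```text
time: 23.85
tool_pos: [432.1, -270.5, 205.8]
tcp_rot: [3.139, -0.003, 3.141]
contact_force: [1.0, -0.5, -0.8]
grip_width: 91.8
```

play_rows:
  commands:
    - {"offset": [0, 0, 0.01], "twist": 0}
    - {"offset": [0, 0, 0], "twist": 0}
    - {"offset": [0, 0, 0], "twist": 0}

```text
time: 24.15
tool_pos: [432.7, -271.0, 199.8]
tcp_rot: [-3.141, 0.001, 3.141]
contact_force: [-0.1, 0.4, 0.1]
grip_width: 91.8
```

play_rows:
  commands:
    - {"offset": [0, 0, 0], "twist": 0}
    - {"offset": [0, 0, 0], "twist": 0}
    - {"offset": [0, 0, 0], "twist": 0}
    - {"offset": [0, 0, 0], "twist": 0}
    - {"offset": [0, 0, 0], "twist": 0}
  jaw: 255

```text
time: 24.65
tool_pos: [432.1, -270.6, 199.5]
tcp_rot: [-3.141, 0.0, 3.14]
contact_force: [0.1, 1.1, -0.6]
grip_width: 56.5
```

play_rows:
  commands:
    - {"offset": [0, 0, 0], "twist": 0}
    - {"offset": [0, 0, 0], "twist": 0}
    - {"offset": [0, 0, 0], "twist": 0}
    - {"offset": [0, 0, 0], "twist": 0}
    - {"offset": [0, 0, 0], "twist": 0}

```text
time: 25.15
tool_pos: [432.1, -270.7, 199.2]
tcp_rot: [-3.141, 0.0, 3.14]
contact_force: [1.2, 0.0, -0.0]
grip_width: 35.6
```

play_rows:
  commands:
    - {"offset": [0, 0, -0.02], "twist": 0}
    - {"offset": [0, 0, -0.03], "twist": 0}
    - {"offset": [0, 0, -0.03], "twist": 0}
    - {"offset": [0, 0, -0.02], "twist": 0}
    - {"offset": [0, 0.03, 0], "twist": 0}

```text
time: 25.65
tool_pos: [432.9, -242.8, 301.9]
tcp_rot: [-3.136, 0.005, 3.138]
contact_force: [0.4, -0.4, -2.9]
grip_width: 35.3
```

play_rows:
  commands:
    - {"offset": [0, 0.045, 0], "twist": 0}
    - {"offset": [-0.01, 0.045, 0], "twist": 0}
    - {"offset": [-0.01, 0.045, 0], "twist": 0}
    - {"offset": [-0.01, 0.045, 0], "twist": 0}
    - {"offset": [-0.007, 0.045, 0], "twist": 0}

```text
time: 26.15
tool_pos: [469.3, -13.7, 298.9]
tcp_rot: [3.141, -0.001, 3.14]
contact_force: [0.6, 0.9, -3.4]
grip_width: 35.2
```

play_rows:
  commands:
    - {"offset": [0, 0.035, 0], "twist": 0}
    - {"offset": [0, 0.017, 0], "twist": 0}
    - {"offset": [0, 0, 0], "twist": 0}
    - {"offset": [0, 0, 0], "twist": 0}
    - {"offset": [0, 0, 0], "twist": 0}

```text
time: 26.65
tool_pos: [469.3, 35.6, 299.0]
tcp_rot: [-3.141, -0.001, 3.14]
contact_force: [0.1, 0.7, -3.4]
grip_width: 35.7
```

```bash
python3 - <<'E'
from h import *
im,o=snap('wrist','w11'); print(o['tool_pos'],o['tcp_rot'])
P,px=radial(im,(323,180),range(-180,1,6),'wrist',32,o,rmin=15,rmax=80)
print(fitc(P,45),fitc(P))
E
```

```text
[469.34658735  35.5758377  299.00058921] [-3.14128975e+00 -5.53176291e-04  3.13952931e+00]
(array([469.49255244,  37.12965031]), np.float64(0.11415381910783372)) (array([469.142778  ,  37.13751357,  44.6979908 ]), np.float64(0.10424807676621312))
```

View pics/w11.png

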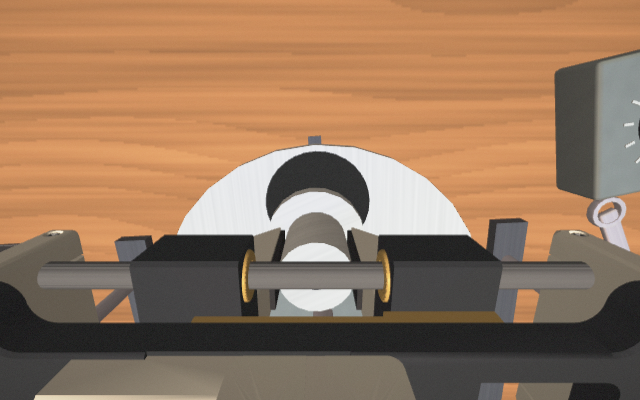

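play_rows:
  commands:
    - {"offset": [0, 0.0015, 0.02], "twist": 0}
    - {"offset": [0, 0, 0.02], "twist": 0}
    - {"offset": [0, 0, 0.015], "twist": 0}
    - {"offset": [0, 0, 0.007], "twist": 0}
    - {"offset": [0, 0, 0], "twist": 0}

```text
time: 27.2
tool_pos: [469.3, 37.2, 236.5]
tcp_rot: [3.142, -0.002, 3.139]
contact_force: [0.3, -0.8, -3.3]
grip_width: 35.4
```

play_rows:
  commands:
    - {"offset": [0, 0, 0.002], "twist": 0}
    - {"offset": [0, 0, 0.001], "twist": 0}
    - {"offset": [0, 0, 0], "twist": 0}
    - {"offset": [0, 0, 0], "twist": 0}

```text
time: 27.6
tool_pos: [469.5, 37.9, 234.6]
tcp_rot: [-3.141, 0.001, 3.14]
contact_force: [-0.0, 0.6, -2.3]
grip_width: 35.3
```

play_rows:
  commands:
    - {"offset": [0, 0, 0.0015], "twist": 0}
    - {"offset": [0, 0, 0.0015], "twist": 0}
    - {"offset": [0, 0, 0.0005], "twist": 0}
    - {"offset": [0, 0, 0], "twist": 0}
    - {"offset": [0, 0, 0], "twist": 0}

```text
time: 28.1
tool_pos: [469.4, 37.9, 231.2]
tcp_rot: [-3.141, 0.001, 3.141]
contact_force: [-2.0, -0.9, 5.1]
grip_width: 35.5
```

play_rows:
  commands:
    - {"offset": [0, 0, 0], "twist": 0}
    - {"offset": [0, 0, 0], "twist": 0}
    - {"offset": [0, 0, 0], "twist": 0}
    - {"offset": [0, 0, 0], "twist": 0}
    - {"offset": [0, 0, 0], "twist": 0}
  jaw: 0

```text
time: 28.6
tool_pos: [469.4, 37.9, 230.6]
tcp_rot: [-3.142, -0.0, 3.14]
contact_force: [0.6, -0.6, -1.3]
grip_width: 70.9
```

play_rows:
  commands:
    - {"offset": [0, 0, 0], "twist": 0}
    - {"offset": [0, 0, 0], "twist": 0}
    - {"offset": [0, 0, 0], "twist": 0}

```text
time: 28.9
tool_pos: [469.4, 37.9, 230.7]
tcp_rot: [-3.142, 0.0, 3.14]
contact_force: [1.1, 0.0, 0.2]
grip_width: 90.4
```

play_rows:
  commands:
    - {"offset": [0, 0, -0.02], "twist": 0}
    - {"offset": [0, 0, -0.035], "twist": 0}
    - {"offset": [0, 0, -0.045], "twist": 0}
    - {"offset": [0, 0, -0.045], "twist": 0}
    - {"offset": [0, 0, -0.025], "twist": 0}

```text
time: 29.4
tool_pos: [469.5, 37.9, 404.4]
tcp_rot: [-3.141, 0.005, 3.14]
contact_force: [1.4, -0.1, -0.3]
grip_width: 91.8
```

play_rows:
  commands:
    - {"offset": [0, 0, 0], "twist": 0}
    - {"offset": [0, 0, 0], "twist": 0}

```text
time: 29.6
tool_pos: [469.1, 37.9, 400.7]
tcp_rot: [-3.141, 0.001, 3.14]
contact_force: [0.3, -0.7, -0.6]
grip_width: 91.9
```

```bash
python3 - <<'E'
from h import *
im,o=snap('wrist','w12'); print(o['tool_pos'],o['tcp_rot']); goto(568.4,41,400,np.pi/2+.046)
E
```

```text
[469.14815523  37.93140928 400.68467688] [-3.14144939e+00  5.79024203e-04  3.14045588e+00]
delta tool mm [-99.4   3.2  -0.4]
twist deg 87.3
```

View pics/w12.png

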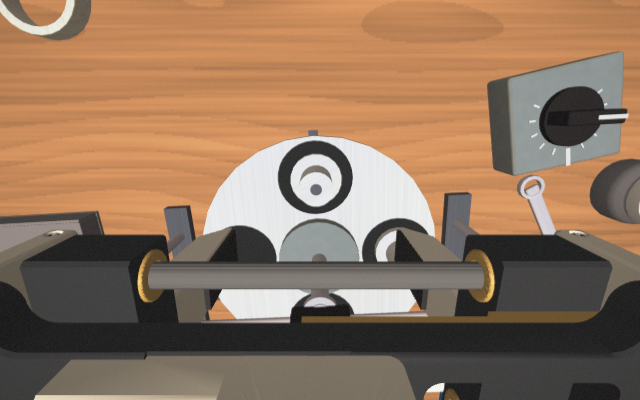

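play_rows:
  commands:
    - {"offset": [-0.03, 0.0045, 0], "twist": 0}
    - {"offset": [-0.04, 0, 0], "twist": 0}
    - {"offset": [-0.03, 0, 0], "twist": 0}
    - {"offset": [0, 0, 0], "twist": 8}
    - {"offset": [0, 0, 0], "twist": 8}

```text
time: 30.15
tool_pos: [570.0, 42.2, 397.7]
tcp_rot: [-3.14, -0.005, 2.856]
contact_force: [-0.3, -0.1, -0.6]
grip_width: 91.9
```

play_rows:
  commands:
    - {"offset": [0, 0, 0], "twist": 8}
    - {"offset": [0, 0, 0], "twist": 8}
    - {"offset": [0, 0, 0], "twist": 8}
    - {"offset": [0, 0, 0], "twist": 8}
    - {"offset": [0, 0, 0], "twist": 8}

```text
time: 30.65
tool_pos: [569.3, 42.3, 398.5]
tcp_rot: [-3.138, -0.002, 2.157]
contact_force: [0.2, 0.2, 0.2]
grip_width: 91.9
```

play_rows:
  commands:
    - {"offset": [0, 0, 0], "twist": 8}
    - {"offset": [0, 0, 0], "twist": 8}
    - {"offset": [0, 0, 0], "twist": 8}
    - {"offset": [0, 0, 0], "twist": 7.3}
    - {"offset": [0, 0, 0], "twist": 0}

```text
time: 31.15
tool_pos: [569.3, 42.3, 398.7]
tcp_rot: [-3.138, -0.0, 1.616]
contact_force: [-0.2, -0.5, -0.1]
grip_width: 91.8
```

play_rows:
  commands:
    - {"offset": [0, 0, 0.015], "twist": 0}
    - {"offset": [0, 0, 0.02], "twist": 0}
    - {"offset": [0, 0, 0.02], "twist": 0}
    - {"offset": [0, 0, 0.014], "twist": 0}
    - {"offset": [0, 0, 0], "twist": 0}

```text
time: 31.65
tool_pos: [568.7, 42.3, 328.5]
tcp_rot: [-3.135, -0.001, 1.62]
contact_force: [-0.7, -0.9, 0.2]
grip_width: 91.9
```

play_rows:
  commands:
    - {"offset": [0, 0, 0], "twist": 0}

```text
time: 31.75
tool_pos: [569.4, 42.2, 331.2]
tcp_rot: [-3.14, -0.0, 1.619]
contact_force: [-0.4, -0.3, -0.1]
grip_width: 92.1
```

```bash
python3 - <<'E'
from h import *
im,o=snap('wrist','w13'); print(o['tool_pos'],o['tcp_rot'],o['joint_positions'])
E
```

```text
[569.42508094  42.23188068 331.21756519] [-3.14019404e+00 -4.33524250e-05  1.61855321e+00] [-6.01485210e-02  4.91309897e-01  1.50156778e+00 -1.17795605e-04
  1.15011013e+00 -1.07857249e-01]
```

View pics/w13.png

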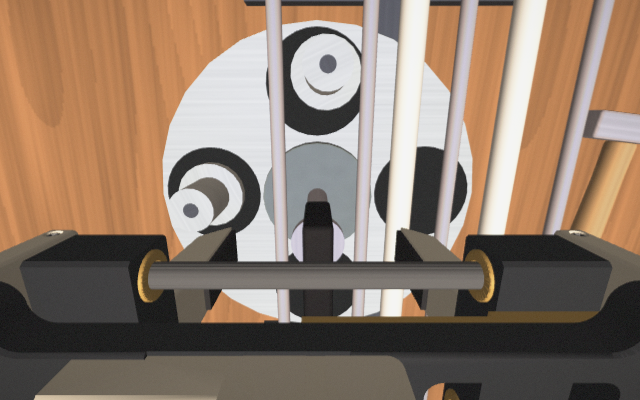

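Riser A on the left pad now looks off-centre: its foot is near (326,70) while the pad centre is near (316,80). I'll measure it before turning.

```bash
python3 - <<'E'
from h import *
im=cv2.imread('pics/w13.png'); o=status.get_obs()
cv2.imwrite('pics/w13c.png',cv2.resize(im[10:230,160:480],None,fx=2.4,fy=2.4))
print('hole',pix2w('wrist',(327.7,63.5),88,o))
P,px=radial(im,(326,72),range(-60,-59),'wrist',42,o)
P,px=radial(im,(326,72),list(range(100,260,6)),'wrist',42,o,rmin=26,rmax=60,th=120,rising=False)
print('foot',len(P),fitc(P,30))
P,px=radial(im,(316,80),list(range(20,70,5))+list(range(110,150,5)),'wrist',32,o,rmin=44,rmax=70,th=130)
print('pad',len(P),fitc(P,45))
P,px=radial(im,(423,190),list(range(-45,60,6)),'wrist',32,o,rmin=20,rmax=70,th=130)
print('padback',len(P),fitc(P,45))
P,px=radial(im,(213,190),list(range(130,330,6)),'wrist',32,o,rmin=37,rmax=70,th=130)
print('padfront',len(P),fitc(P,45))
E
```

```text
hole [571.87236729 149.51467066  88.        ]
foot 27 (array([571.53891347, 149.22565304]), np.float64(0.1259252232299246))
pad 18 (array([565.06548215, 142.30910806]), np.float64(1.8090745464623643))
padback 18 (array([647.23037329,  46.22768465]), np.float64(0.8342934980974953))
padfront 34 (array([470.63403525,  36.75977116]), np.float64(2.0118655093609106))
```

View pics/w13c.png

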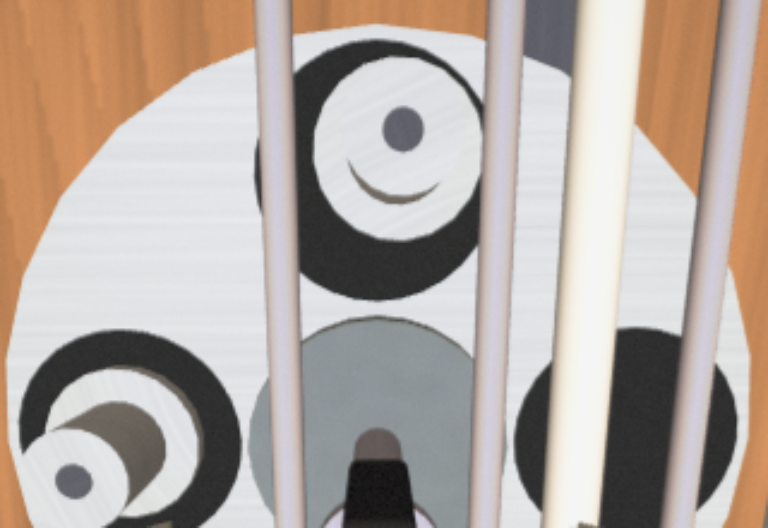

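Riser A sits about 10 mm off its pad centre, so it was probably the one knocked. That's inside the 15 mm limit but with a thin margin. I'll turn the table back anticlockwise, re-seat A in front, then turn anticlockwise once more. That also ends with an empty pad in front.

play_rows:
  commands:
    - {"offset": [0, 0, 0], "twist": 0}
    - {"offset": [0, 0, 0], "twist": 0}
    - {"offset": [0, 0, 0], "twist": 0}
    - {"offset": [0, 0, 0], "twist": 0}
    - {"offset": [0, 0, 0], "twist": 0}
  jaw: 255

```text
time: 32.3
tool_pos: [569.4, 42.3, 331.9]
tcp_rot: [3.141, 0.0, 1.617]
contact_force: [0.0, 0.2, -0.9]
grip_width: 56.5
```

play_rows:
  commands:
    - {"offset": [0, 0, 0], "twist": 0}
    - {"offset": [0, 0, 0], "twist": 0}
    - {"offset": [0, 0, 0], "twist": 0}
    - {"offset": [0, 0, 0], "twist": 0}
    - {"offset": [0, 0, 0], "twist": 0}

```text
time: 32.8
tool_pos: [569.4, 42.3, 331.7]
tcp_rot: [-3.142, 0.0, 1.617]
contact_force: [0.4, 0.7, -0.2]
grip_width: 16.5
```

play_rows:
  commands:
    - {"offset": [0, 0, 0], "twist": 0}
    - {"offset": [0, 0, 0], "twist": 0}
    - {"offset": [0, 0, 0], "twist": 0}

```text
time: 33.1
tool_pos: [569.9, 42.3, 331.7]
tcp_rot: [3.14, 0.0, 1.617]
contact_force: [6.9, -0.2, -2.4]
grip_width: 13.9
```

play_rows:
  commands:
    - {"offset": [0, 0, 0], "twist": -2}
    - {"offset": [0, 0, 0], "twist": -4}
    - {"offset": [0, 0, 0], "twist": -5}
    - {"offset": [0, 0, 0], "twist": -5}
    - {"offset": [0, 0, 0], "twist": -5}

```text
time: 33.6
tool_pos: [569.7, 42.2, 331.7]
tcp_rot: [3.141, 0.0, 1.986]
contact_force: [4.6, -0.1, -1.5]
grip_width: 13.9
```

play_rows:
  commands:
    - {"offset": [0, 0, 0], "twist": -5}
    - {"offset": [0, 0, 0], "twist": -5}
    - {"offset": [0, 0, 0], "twist": -5}
    - {"offset": [0, 0, 0], "twist": -5}
    - {"offset": [0, 0, 0], "twist": -5}

```text
time: 34.1
tool_pos: [569.5, 42.1, 331.7]
tcp_rot: [3.141, 0.001, 2.423]
contact_force: [2.5, -0.1, -0.6]
grip_width: 13.8
```

play_rows:
  commands:
    - {"offset": [0, 0, 0], "twist": -5}
    - {"offset": [0, 0, 0], "twist": -5}
    - {"offset": [0, 0, 0], "twist": -5}
    - {"offset": [0, 0, 0], "twist": -5}
    - {"offset": [0, 0, 0], "twist": -5}

```text
time: 34.6
tool_pos: [569.5, 42.0, 331.7]
tcp_rot: [-3.141, 0.0, 2.86]
contact_force: [2.3, -2.6, -1.2]
grip_width: 13.8
```

play_rows:
  commands:
    - {"offset": [0, 0, 0], "twist": -5}
    - {"offset": [0, 0, 0], "twist": -5}
    - {"offset": [0, 0, 0], "twist": -5}
    - {"offset": [0, 0, 0], "twist": -3}
    - {"offset": [0, 0, 0], "twist": -1}

```text
time: 35.1
tool_pos: [569.4, 41.8, 331.7]
tcp_rot: [-3.141, 0.0, -3.094]
contact_force: [1.9, -3.2, -0.5]
grip_width: 13.9
```

play_rows:
  commands:
    - {"offset": [0, 0, 0], "twist": 0}
    - {"offset": [0, 0, 0], "twist": 0}
    - {"offset": [0, 0, 0], "twist": 0}

```text
time: 35.4
tool_pos: [569.4, 41.8, 331.7]
tcp_rot: [-3.141, 0.0, -3.097]
contact_force: [1.5, -4.8, -0.4]
grip_width: 13.9
```

play_rows:
  commands:
    - {"offset": [0, 0, 0], "twist": 0}
    - {"offset": [0, 0, 0], "twist": 0}
    - {"offset": [0, 0, 0], "twist": 0}
    - {"offset": [0, 0, 0], "twist": 0}
    - {"offset": [0, 0, 0], "twist": 0}
  jaw: 0

```text
time: 35.9
tool_pos: [569.3, 42.5, 331.7]
tcp_rot: [3.142, -0.0, -3.096]
contact_force: [0.7, -1.0, -0.2]
grip_width: 49.0
```

play_rows:
  commands:
    - {"offset": [0, 0, -0.015], "twist": 0}
    - {"offset": [0, 0, -0.025], "twist": 0}
    - {"offset": [0, 0, -0.025], "twist": 0}
    - {"offset": [0.02, 0, 0], "twist": 0}
    - {"offset": [0.03, 0, 0], "twist": 0}

```text
time: 36.4
tool_pos: [519.6, 39.9, 397.2]
tcp_rot: [-3.141, 0.002, -3.096]
contact_force: [0.3, -0.8, -0.2]
grip_width: 88.6
```

play_rows:
  commands:
    - {"offset": [0.03, -0.004, 0], "twist": 0}
    - {"offset": [0.02, 0, 0], "twist": 2.7}
    - {"offset": [0, 0, 0], "twist": 0}
    - {"offset": [0, 0, 0], "twist": 0}
    - {"offset": [0, 0, 0], "twist": 0}

```text
time: 36.9
tool_pos: [470.6, 33.7, 396.8]
tcp_rot: [-3.142, 0.001, 3.141]
contact_force: [0.9, -0.2, -0.0]
grip_width: 92.1
```

```bash
python3 - <<'E'
from h import *
im,o=snap('wrist','w14'); print(o['tool_pos'],o['tcp_rot'])
P,px=radial(im,(316,185),range(-180,0,10),'wrist',42,o,rmin=15,rmax=60,th=120,rising=False)
print('foot',fitc(P,30))
E
```

```text
[470.56939766  33.71174252 396.825935  ] [-3.14154412e+00  1.01907183e-03  3.14103933e+00]
foot (array([461.99701502,  43.75034068]), np.float64(5.911381338403982))
```

View pics/w14.png

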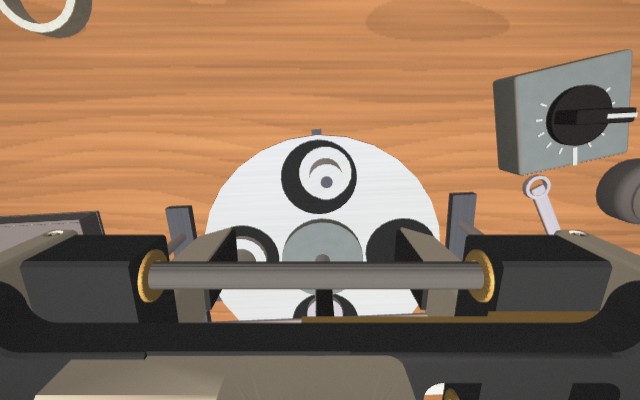

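```bash
python3 - <<'E'
from h import *
im=cv2.imread('pics/w14.png'); o=status.get_obs()
P,px=radial(im,(325,168),list(range(-200,-80,8)),'wrist',42,o,rmin=20,rmax=40,th=120,rising=False)
print('foot',fitc(P,30)); print('hole',pix2w('wrist',(326.5,182),88,o))
P,px=radial(im,(318.5,176),list(range(60,200,8)),'wrist',32,o,rmin=33,rmax=60,th=130)
print('pad',fitc(P,45))
goto(463,43,232)
E
```

```text
foot (array([460.64945125,  43.93749588]), np.float64(0.14864734887925196))
hole [461.56313475  44.69801168  88.        ]
pad (array([468.58701058,  37.24717629]), np.float64(0.09656944651584472))
delta tool mm [  7.6   9.3 164.7]
```

play_rows:
  commands:
    - {"offset": [0.0095, 0.0106, 0.03], "twist": 0}
    - {"offset": [0, 0, 0.045], "twist": 0}
    - {"offset": [0, 0, 0.045], "twist": 0}
    - {"offset": [0, 0, 0.03], "twist": 0}
    - {"offset": [0, 0, 0.014], "twist": 0}

```text
time: 37.45
tool_pos: [460.0, 44.4, 229.6]
tcp_rot: [3.141, -0.005, 3.141]
contact_force: [0.1, 0.4, 1.0]
grip_width: 92.0
```

play_rows:
  commands:
    - {"offset": [0, 0, 0], "twist": 0}
    - {"offset": [0, 0, 0], "twist": 0}
    - {"offset": [0, 0, 0], "twist": 0}
    - {"offset": [0, 0, 0], "twist": 0}
    - {"offset": [0, 0, 0], "twist": 0}
  jaw: 255

```text
time: 37.95
tool_pos: [460.4, 44.3, 233.5]
tcp_rot: [-3.141, 0.002, 3.141]
contact_force: [-0.2, -0.2, -0.2]
grip_width: 56.7
```

play_rows:
  commands:
    - {"offset": [0, 0, 0], "twist": 0}
    - {"offset": [0, 0, 0], "twist": 0}
    - {"offset": [0, 0, 0], "twist": 0}
    - {"offset": [0, 0, 0], "twist": 0}
    - {"offset": [0, 0, 0], "twist": 0}

```text
time: 38.45
tool_pos: [460.2, 44.3, 232.9]
tcp_rot: [-3.141, 0.0, 3.14]
contact_force: [0.2, 0.1, 3.2]
grip_width: 35.5
```

play_rows:
  commands:
    - {"offset": [0, 0, -0.01], "twist": 0}
    - {"offset": [-0.004, -0.0035, 0], "twist": 0}
    - {"offset": [-0.004, -0.0035, 0], "twist": 0}
    - {"offset": [0, 0, 0], "twist": 0}
    - {"offset": [0, 0, 0.004], "twist": 0}

```text
time: 38.95
tool_pos: [468.4, 37.1, 238.6]
tcp_rot: [-3.141, 0.0, 3.14]
contact_force: [0.3, -0.2, -2.7]
grip_width: 35.6
```

play_rows:
  commands:
    - {"offset": [0, 0, 0.003], "twist": 0}
    - {"offset": [0, 0, 0.002], "twist": 0}
    - {"offset": [0, 0, 0.001], "twist": 0}
    - {"offset": [0, 0, 0], "twist": 0}
    - {"offset": [0, 0, 0], "twist": 0}

```text
time: 39.45
tool_pos: [467.9, 37.4, 232.9]
tcp_rot: [-3.141, -0.001, 3.141]
contact_force: [-3.8, -0.4, 3.8]
grip_width: 35.5
```

play_rows:
  commands:
    - {"offset": [0, 0, 0], "twist": 0}
    - {"offset": [0, 0, 0], "twist": 0}
    - {"offset": [0, 0, 0], "twist": 0}
    - {"offset": [0, 0, 0], "twist": 0}
    - {"offset": [0, 0, 0], "twist": 0}
  jaw: 0

```text
time: 39.95
tool_pos: [468.3, 37.3, 232.6]
tcp_rot: [-3.142, 0.0, 3.14]
contact_force: [-0.3, -0.2, -0.3]
grip_width: 70.8
```

play_rows:
  commands:
    - {"offset": [0, 0, 0], "twist": 0}
    - {"offset": [0, 0, 0], "twist": 0}
    - {"offset": [0, 0, 0], "twist": 0}

```text
time: 40.25
tool_pos: [468.2, 37.3, 232.7]
tcp_rot: [-3.141, 0.0, 3.14]
contact_force: [-0.9, -0.7, -0.4]
grip_width: 90.9
```

play_rows:
  commands:
    - {"offset": [0, 0, -0.02], "twist": 0}
    - {"offset": [0, 0, -0.035], "twist": 0}
    - {"offset": [0, 0, -0.045], "twist": 0}
    - {"offset": [0, 0, -0.045], "twist": 0}
    - {"offset": [0, 0, -0.022], "twist": 0}

```text
time: 40.75
tool_pos: [468.4, 37.3, 403.6]
tcp_rot: [-3.141, 0.006, 3.14]
contact_force: [0.8, 0.4, -0.9]
grip_width: 91.6
```

play_rows:
  commands:
    - {"offset": [0, 0, 0], "twist": 0}
    - {"offset": [0, 0, 0], "twist": 0}

```text
time: 40.95
tool_pos: [467.9, 37.3, 399.3]
tcp_rot: [-3.142, -0.0, 3.14]
contact_force: [0.8, -0.3, -0.6]
grip_width: 91.7
```

```bash
python3 - <<'E'
from h import *
im,o=snap('wrist','w15'); print(o['tool_pos'],o['tcp_rot'])
P,px=radial(im,(316,172),list(range(-200,-0,8)),'wrist',42,o,rmin=18,rmax=40,th=120,rising=False)
print('foot',fitc(P,30))
P,px=radial(im,(316,175),list(range(0,360,10)),'wrist',32,o,rmin=33,rmax=60,th=130)
print('pad',fitc(P,45))
E
```

```text
[467.90566702  37.31180747 399.34956601] [-3.14152955e+00 -2.86277113e-05  3.14034221e+00]
foot (array([467.61883151,  37.42839558]), np.float64(0.20549169095368172))
pad (array([468.87793447,  37.13617518]), np.float64(0.5313328112621742))
```

View pics/w15.png

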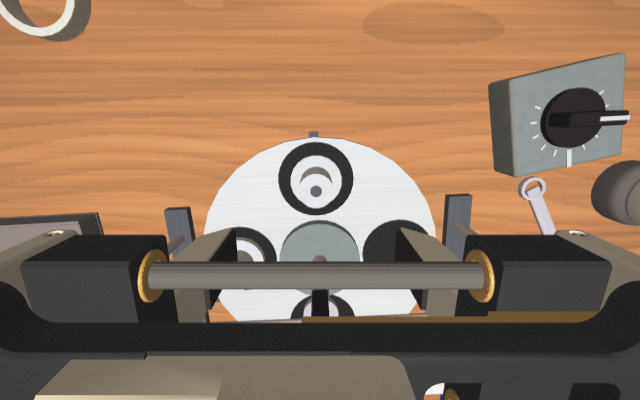

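play_rows:
  commands:
    - {"offset": [-0.03, 0.005, 0], "twist": 0}
    - {"offset": [-0.04, 0, 0], "twist": 0}
    - {"offset": [-0.0315, 0, 0], "twist": 0}
    - {"offset": [0, 0, 0], "twist": 8}
    - {"offset": [0, 0, 0], "twist": 8.4}

```text
time: 41.5
tool_pos: [570.4, 42.1, 396.5]
tcp_rot: [-3.14, -0.005, 2.848]
contact_force: [-0.3, 0.1, 0.3]
grip_width: 91.7
```

play_rows:
  commands:
    - {"offset": [0, 0, 0], "twist": 8.4}
    - {"offset": [0, 0, 0], "twist": 8.4}
    - {"offset": [0, 0, 0], "twist": 8.4}
    - {"offset": [0, 0, 0], "twist": 8.4}
    - {"offset": [0, 0, 0], "twist": 8.4}

```text
time: 42.0
tool_pos: [569.6, 42.2, 397.3]
tcp_rot: [-3.138, -0.002, 2.115]
contact_force: [-0.3, 0.7, -0.2]
grip_width: 91.8
```

play_rows:
  commands:
    - {"offset": [0, 0, 0], "twist": 8.4}
    - {"offset": [0, 0, 0], "twist": 8.4}
    - {"offset": [0, 0, 0], "twist": 8.4}
    - {"offset": [0, 0, 0], "twist": 8.4}
    - {"offset": [0, 0, 0], "twist": 8.4}

```text
time: 42.5
tool_pos: [569.6, 42.2, 397.3]
tcp_rot: [-3.137, 0.001, 1.382]
contact_force: [0.5, 0.1, 0.4]
grip_width: 92.0
```

play_rows:
  commands:
    - {"offset": [0, 0, 0], "twist": 8.4}
    - {"offset": [0, 0, 0], "twist": 8.4}
    - {"offset": [0, 0, 0], "twist": 8.4}
    - {"offset": [0, 0, 0], "twist": 8.4}
    - {"offset": [0, 0, 0], "twist": 8.4}

```text
time: 43.0
tool_pos: [569.6, 42.2, 397.3]
tcp_rot: [-3.139, 0.003, 0.649]
contact_force: [-0.6, 0.7, 0.3]
grip_width: 91.6
```

play_rows:
  commands:
    - {"offset": [0, 0, 0], "twist": 8.4}
    - {"offset": [0, 0, 0], "twist": 8.4}
    - {"offset": [0, 0, 0], "twist": 8.4}
    - {"offset": [0, 0, 0], "twist": 1.4}
    - {"offset": [0, 0, 0], "twist": 0}

```text
time: 43.5
tool_pos: [569.6, 42.2, 398.2]
tcp_rot: [-3.141, 0.003, 0.193]
contact_force: [0.7, -0.9, 0.1]
grip_width: 92.1
```

```bash
python3 - <<'E'
from h import *
im,o=snap('wrist','w16'); print(o['joint_positions']); goto(569.4,42.2,330,.046)
E
```

```text
[-6.02711705e-02  4.32591434e-01  1.40281340e+00 -9.65235920e-05
  1.30884497e+00  1.31707698e+00]
delta tool mm [-0.1 -0.  68.5]
twist deg 8.48
```

View pics/w16.png

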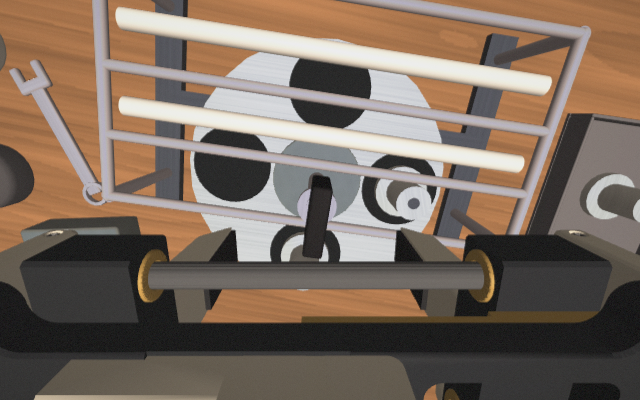

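play_rows:
  commands:
    - {"offset": [0, 0, 0], "twist": 8.4}
    - {"offset": [0, 0, 0.015], "twist": 0}
    - {"offset": [0, 0, 0.02], "twist": 0}
    - {"offset": [0, 0, 0.02], "twist": 0}
    - {"offset": [0, 0, 0.011], "twist": 0}

```text
time: 44.05
tool_pos: [569.3, 42.2, 331.7]
tcp_rot: [-3.141, 0.003, 0.046]
contact_force: [-0.7, -0.9, 0.5]
grip_width: 91.7
```

play_rows:
  commands:
    - {"offset": [0, 0, 0], "twist": 0}
    - {"offset": [0, 0, 0], "twist": 0}

```text
time: 44.25
tool_pos: [569.9, 42.2, 334.1]
tcp_rot: [3.141, -0.0, 0.045]
contact_force: [0.3, -0.4, 0.1]
grip_width: 91.8
```

play_rows:
  commands:
    - {"offset": [0, 0, 0], "twist": 0}
    - {"offset": [0, 0, 0], "twist": 0}
    - {"offset": [0, 0, 0], "twist": 0}
    - {"offset": [0, 0, 0], "twist": 0}
    - {"offset": [0, 0, 0], "twist": 0}
  jaw: 255

```text
time: 44.75
tool_pos: [569.7, 42.2, 333.9]
tcp_rot: [3.141, -0.0, 0.044]
contact_force: [-0.5, -0.1, -0.4]
grip_width: 56.6
```

play_rows:
  commands:
    - {"offset": [0, 0, 0], "twist": 0}
    - {"offset": [0, 0, 0], "twist": 0}
    - {"offset": [0, 0, 0], "twist": 0}
    - {"offset": [0, 0, 0], "twist": 0}
    - {"offset": [0, 0, 0], "twist": 0}

```text
time: 45.25
tool_pos: [569.7, 42.2, 333.7]
tcp_rot: [3.142, -0.0, 0.044]
contact_force: [-0.4, 0.6, -0.5]
grip_width: 16.4
```

play_rows:
  commands:
    - {"offset": [0, 0, 0], "twist": 0}
    - {"offset": [0, 0, 0], "twist": 0}
    - {"offset": [0, 0, 0], "twist": 0}

```text
time: 45.55
tool_pos: [569.7, 41.7, 333.6]
tcp_rot: [3.141, 0.0, 0.044]
contact_force: [-0.2, -4.5, -0.9]
grip_width: 13.8
```

play_rows:
  commands:
    - {"offset": [0, 0, 0], "twist": -2}
    - {"offset": [0, 0, 0], "twist": -4}
    - {"offset": [0, 0, 0], "twist": -5}
    - {"offset": [0, 0, 0], "twist": -5}
    - {"offset": [0, 0, 0], "twist": -5}

```text
time: 46.05
tool_pos: [569.7, 41.6, 333.7]
tcp_rot: [3.141, 0.0, 0.413]
contact_force: [1.3, -4.9, -0.4]
grip_width: 13.7
```

play_rows:
  commands:
    - {"offset": [0, 0, 0], "twist": -5}
    - {"offset": [0, 0, 0], "twist": -5}
    - {"offset": [0, 0, 0], "twist": -5}
    - {"offset": [0, 0, 0], "twist": -5}
    - {"offset": [0, 0, 0], "twist": -5}

```text
time: 46.55
tool_pos: [569.8, 41.6, 333.7]
tcp_rot: [3.141, 0.001, 0.85]
contact_force: [0.1, -6.0, -0.1]
grip_width: 13.7
```

play_rows:
  commands:
    - {"offset": [0, 0, 0], "twist": -5}
    - {"offset": [0, 0, 0], "twist": -5}
    - {"offset": [0, 0, 0], "twist": -5}
    - {"offset": [0, 0, 0], "twist": -5}
    - {"offset": [0, 0, 0], "twist": -5}

```text
time: 47.05
tool_pos: [569.9, 41.5, 333.7]
tcp_rot: [3.141, 0.001, 1.287]
contact_force: [1.4, -6.2, -0.8]
grip_width: 14.2
```

play_rows:
  commands:
    - {"offset": [0, 0, 0], "twist": -5}
    - {"offset": [0, 0, 0], "twist": -5}
    - {"offset": [0, 0, 0], "twist": -5}
    - {"offset": [0, 0, 0], "twist": -3}
    - {"offset": [0, 0, 0], "twist": -1}

```text
time: 47.55
tool_pos: [570.0, 41.5, 333.7]
tcp_rot: [3.141, 0.001, 1.617]
contact_force: [1.6, -6.2, -1.6]
grip_width: 13.6
```

play_rows:
  commands:
    - {"offset": [0, 0, 0], "twist": 0}
    - {"offset": [0, 0, 0], "twist": 0}
    - {"offset": [0, 0, 0], "twist": 0}

```text
time: 47.85
tool_pos: [570.0, 41.5, 333.7]
tcp_rot: [3.141, 0.001, 1.615]
contact_force: [3.1, -6.2, -1.6]
grip_width: 13.8
```

play_rows:
  commands:
    - {"offset": [0, 0, 0], "twist": 0}
    - {"offset": [0, 0, 0], "twist": 0}
    - {"offset": [0, 0, 0], "twist": 0}
    - {"offset": [0, 0, 0], "twist": 0}
    - {"offset": [0, 0, 0], "twist": 0}
  jaw: 0

```text
time: 48.35
tool_pos: [569.7, 42.3, 333.7]
tcp_rot: [3.142, -0.0, 1.615]
contact_force: [-0.5, -0.4, -0.2]
grip_width: 49.2
```

play_rows:
  commands:
    - {"offset": [0, 0, -0.015], "twist": 0}
    - {"offset": [0, 0, -0.025], "twist": 0}
    - {"offset": [0, 0, -0.025], "twist": 0}
    - {"offset": [0, 0, 0], "twist": 0}
    - {"offset": [0, 0, 0], "twist": 0}

```text
time: 48.85
tool_pos: [569.6, 42.2, 398.9]
tcp_rot: [3.141, 0.0, 1.615]
contact_force: [-0.5, -0.1, -0.9]
grip_width: 88.4
```

```bash
python3 - <<'E'
from h import *
im,o=snap('wrist','w17'); print(o['tool_pos'],o['tcp_rot'],o['joint_positions'])
E
```

```text
[569.58589721  42.24950909 398.86595969] [3.14078802e+00 6.81847919e-05 1.61505357e+00] [-6.01309313e-02  4.31139667e-01  1.40333900e+00  1.66060952e-05
  1.30630663e+00 -1.04392537e-01]
```

View pics/w17.png

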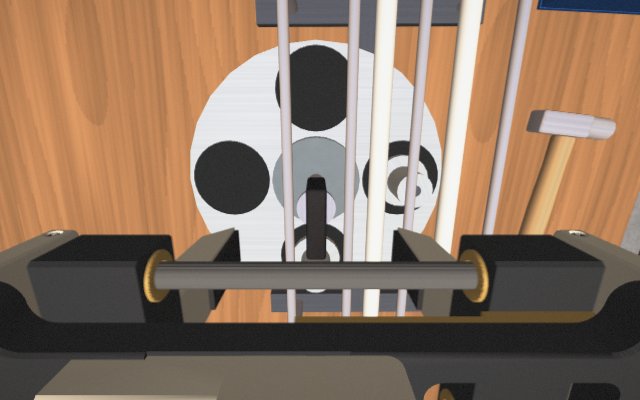

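```bash
python3 - <<'E'
from h import *
o={'tool_pos':np.array([467.9,37.3,399.35]),'tcp_rot':np.array([-3.14153,0,3.14034])}
print(pix2w('wrist',(574,117),54,o), pix2w('wrist',(570,158),45,o))
c=pix2w('wrist',(574,117),54,o)
goto(c[0],c[1],399)
E
```

```text
[397.88884238 309.3084478   54.        ] [442.54836776 322.82386175  45.        ]
delta tool mm [ 274.4 -159.6   -0.8]
```

play_rows:
  commands:
    - {"offset": [0.03, -0.018, 0], "twist": 0}
    - {"offset": [0.042, -0.024, 0], "twist": 0}
    - {"offset": [0.042, -0.024, 0], "twist": 0}
    - {"offset": [0.042, -0.024, 0], "twist": 0}
    - {"offset": [0.042, -0.024, 0], "twist": 0}

```text
time: 49.4
tool_pos: [445.6, 236.2, 397.4]
tcp_rot: [-3.139, 0.001, 1.614]
contact_force: [-0.0, 0.6, 0.1]
grip_width: 91.9
```

play_rows:
  commands:
    - {"offset": [0.04, -0.024, 0], "twist": 0}
    - {"offset": [0.036, -0.022, 0], "twist": 0}
    - {"offset": [0, 0, 0], "twist": 0}
    - {"offset": [0, 0, 0], "twist": 0}
    - {"offset": [0, 0, 0], "twist": 0}

```text
time: 49.9
tool_pos: [398.2, 308.2, 398.0]
tcp_rot: [-3.141, 0.001, 1.614]
contact_force: [0.6, -0.4, 0.4]
grip_width: 91.7
```

```bash
python3 - <<'E'
from h import *
im,o=snap('wrist','w18'); print(o['tool_pos'],o['tcp_rot'])
snap('top','t18',(240,90,480,230),3.3); snap('scene','s18',(240,160,440,400),2.4)
E
```

```text
[398.15869325 308.21878021 397.96304506] [-3.14057112e+00  1.01962064e-03  1.61438904e+00]
```

View pics/w18.png

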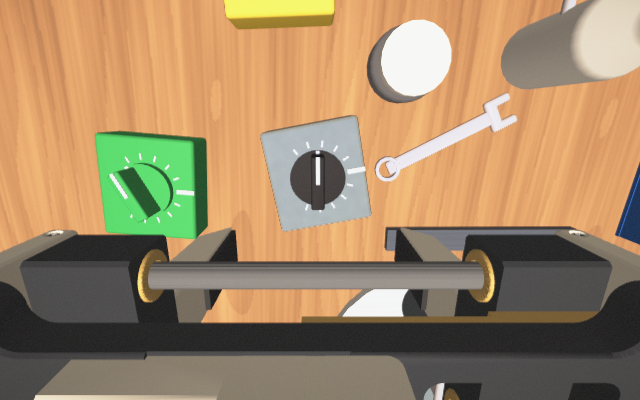

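View pics/t18.png

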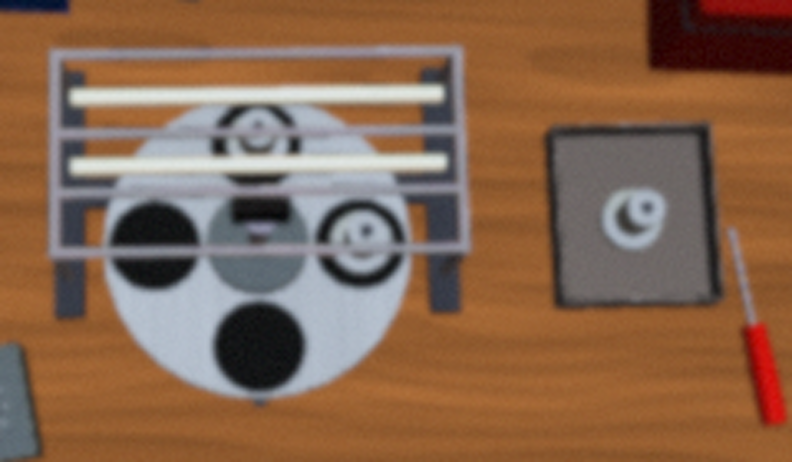

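View pics/s18.png

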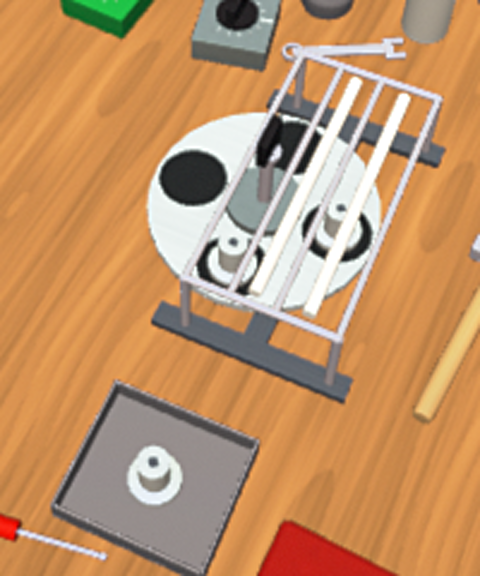

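The carousel checks out: in the top crop the front pad (259,345) is empty, the right (360,243) and back (256,140) risers sit centred, and the finished riser is on the tray floor (633,218). Next I measure the dial.

```bash
python3 - <<'E'
from h import *
im=cv2.imread('pics/w18.png'); o=status.get_obs()
cv2.imwrite('pics/w18c.png',cv2.resize(im[105:240,250:385],None,fx=5,fy=5,interpolation=cv2.INTER_CUBIC))
P,px=radial(im,(318,178),range(0,360,10),'wrist',54,o,rmin=15,rmax=40,th=90)
s,e=fitc(P); print('skirt',s,e)
E
```

```text
skirt [399.13903158 311.99100943  30.25984913] 1.8156655114466398
```

View pics/w18c.png

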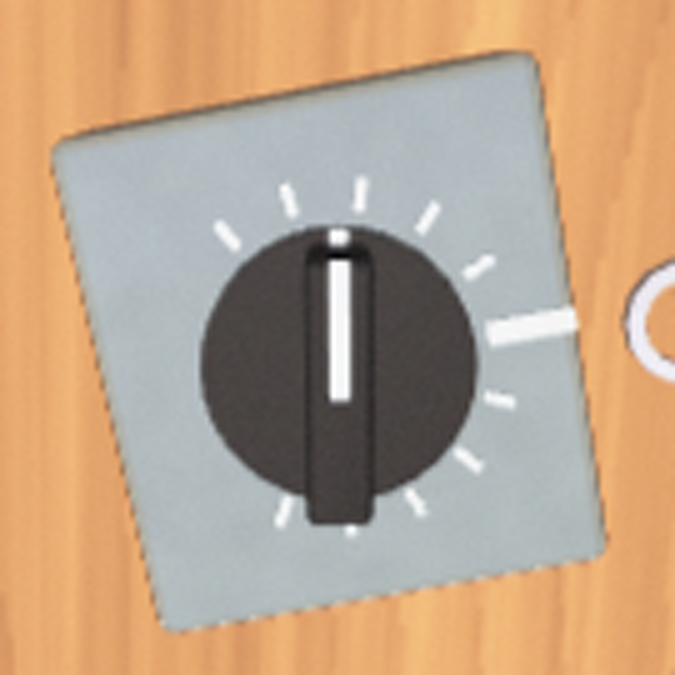

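```bash
python3 - <<'E'
from h import *
o=status.get_obs()
q=lambda u,v,z: pix2w('wrist',(250+(u-2)/5,105+(v-2)/5),z,o)[:2]
# crop resize: px=(u+.5)/5-.5
marks=[(228,235),(289,200),(361,195),(428,217),(480,267),(533,328),(500,401),(468,460),(415,503),(351,530),(285,512)]
W=np.array([q(u,v,45) for u,v in marks])
c,e=fitc(W,43.5); print('axis from marks',c,e,fitc(W))
an=np.arctan2(*(W-c).T[::-1]); print(np.degrees(np.unwrap(an)).round(1))
L=an[5]
a,b=q(339,258,82),q(340,401,82); tip=a
d=a-b; p=np.arctan2(d[1],d[0]); print('pointer',np.degrees(p),a,b,'long',np.degrees(L),'need cw',np.degrees(p-L),'axis-tip',np.linalg.norm(a-c), np.degrees(np.arctan2(*(a-c)[::-1])))
goto(c[0],c[1],229,p)
E
```

```text
axis from marks [393.49146686 310.72144767] 3.7229317531058608 (array([399.45673215, 311.7694366 ,  38.35695619]), np.float64(0.9472248561295135))
[125.  100.6  77.1  55.4  33.6  12.4  -8.5 -29.5 -51.8 -75.2 -98.7]
pointer 92.9140582567084 [397.73662875 340.64198058] [399.22364234 311.42975483] long 12.405993617347086 need cw 80.50806463936132 axis-tip 30.22018678428288 81.92470271802542
delta tool mm [  3.1  -4.8 169.4]
twist deg -0.5
```

```bash
python3 - <<'E'
from h import *
o=status.get_obs()
q=lambda u,v,z: pix2w('wrist',(250+(u-2)/5,105+(v-2)/5),z,o)[:2]
i,m,t=q(488,337,45),q(533,328,45),q(577,318,45)
c=np.array([399.3,311.6])
for w in (i,m,t): print(w,np.linalg.norm(w-c),np.degrees(np.arctan2(*(w-c)[::-1])))
print(np.degrees(np.arctan2(*(t-i)[::-1])))
W=np.array([q(u,v,45) for u,v in [(228,235),(289,200),(361,195),(428,217),(480,267),(533,328),(500,401),(468,460),(415,503),(351,530),(285,512)]])
print(np.degrees(np.unwrap(np.arctan2(*(W-c).T[::-1]))).round(1))
goto(399.3,311.6,229,np.radians(93))
E
```

```text
[432.81887906 319.08579439] 34.344611963137545 12.589315289949864
[442.88171955 321.58601551] 44.71114832367567 12.905582655137621
[452.66441833 324.29679926] 54.8540778329977 13.383337914737302
14.712492504149045
[ 132.9  109.4   85.3   61.7   37.3   12.9  -11.1  -35.   -59.5  -83.6
 -107.2]
delta tool mm [  3.8   1.  169.4]
twist deg -0.58
```

play_rows:
  commands:
    - {"offset": [0.0035, 0.001, 0.03], "twist": -0.6}
    - {"offset": [0, 0, 0.045], "twist": 0}
    - {"offset": [0, 0, 0.04], "twist": 0}
    - {"offset": [0, 0, 0.025], "twist": 0}
    - {"offset": [0, 0, 0], "twist": 0}

```text
time: 50.55
tool_pos: [398.2, 311.0, 255.5]
tcp_rot: [-3.135, 0.003, 1.624]
contact_force: [0.3, 0.2, -0.7]
grip_width: 91.6
```

play_rows:
  commands:
    - {"offset": [0, 0, 0.01], "twist": 0}
    - {"offset": [0, 0, 0], "twist": 0}
    - {"offset": [0, 0, 0], "twist": 0}

```text
time: 50.85
tool_pos: [399.1, 312.4, 249.8]
tcp_rot: [3.14, -0.001, 1.625]
contact_force: [-0.1, 0.3, 0.6]
grip_width: 91.7
```

```bash
python3 - <<'E'
from h import *
im,o=snap('wrist','w19'); print(o['tool_pos'],o['tcp_rot'])
E
```

```text
[399.0635132  312.42388884 249.7555088 ] [ 3.13975686e+00 -8.33399984e-04  1.62511374e+00]
```

View pics/w19.png

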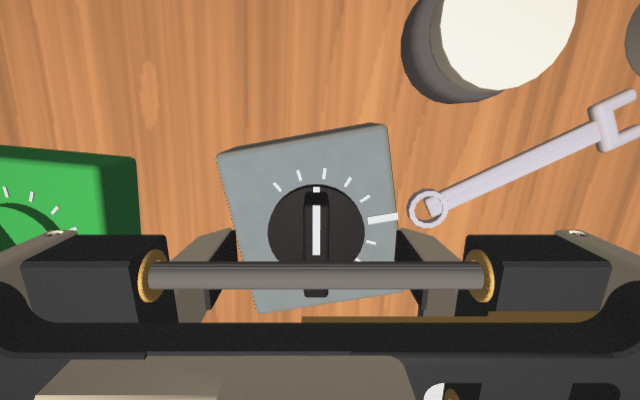

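play_rows:
  commands:
    - {"offset": [0, -0.0005, 0.006], "twist": 0}
    - {"offset": [0, 0, 0.006], "twist": 0}
    - {"offset": [0, 0, 0], "twist": 0}
    - {"offset": [0, 0, 0], "twist": 0}

```text
time: 51.3
tool_pos: [398.0, 312.4, 236.5]
tcp_rot: [-3.141, 0.0, 1.626]
contact_force: [0.2, 0.2, -0.4]
grip_width: 91.7
```

play_rows:
  commands:
    - {"offset": [0, 0, 0], "twist": 0}
    - {"offset": [0, 0, 0], "twist": 0}
    - {"offset": [0, 0, 0], "twist": 0}
    - {"offset": [0, 0, 0], "twist": 0}
    - {"offset": [0, 0, 0], "twist": 0}
  jaw: 255

```text
time: 51.8
tool_pos: [398.1, 312.3, 236.7]
tcp_rot: [3.142, 0.0, 1.625]
contact_force: [-0.3, -0.6, 0.4]
grip_width: 56.3
```

play_rows:
  commands:
    - {"offset": [0, 0, 0], "twist": 0}
    - {"offset": [0, 0, 0], "twist": 0}
    - {"offset": [0, 0, 0], "twist": 0}
    - {"offset": [0, 0, 0], "twist": 0}
    - {"offset": [0, 0, 0], "twist": 0}

```text
time: 52.3
tool_pos: [398.1, 312.3, 236.7]
tcp_rot: [3.141, 0.0, 1.625]
contact_force: [4.2, 0.1, -0.5]
grip_width: 16.6
```

play_rows:
  commands:
    - {"offset": [0, 0, 0], "twist": 0}
    - {"offset": [0, 0, 0], "twist": 0}
    - {"offset": [0, 0, 0], "twist": 0}

```text
time: 52.6
tool_pos: [399.0, 312.4, 236.7]
tcp_rot: [3.139, -0.0, 1.625]
contact_force: [6.1, -1.1, -3.4]
grip_width: 13.5
```

play_rows:
  commands:
    - {"offset": [0, 0, 0], "twist": 5}
    - {"offset": [0, 0, 0], "twist": 5}
    - {"offset": [0, 0, 0], "twist": 5}
    - {"offset": [0, 0, 0], "twist": 5}
    - {"offset": [0, 0, 0], "twist": 5}

```text
time: 53.1
tool_pos: [399.1, 312.3, 236.7]
tcp_rot: [3.139, -0.002, 1.186]
contact_force: [5.8, -0.4, -3.7]
grip_width: 13.8
```

play_rows:
  commands:
    - {"offset": [0, 0, 0], "twist": 5}
    - {"offset": [0, 0, 0], "twist": 5}
    - {"offset": [0, 0, 0], "twist": 5}
    - {"offset": [0, 0, 0], "twist": 5}
    - {"offset": [0, 0, 0], "twist": 5}

```text
time: 53.6
tool_pos: [399.2, 312.3, 236.8]
tcp_rot: [3.14, -0.002, 0.749]
contact_force: [6.5, -1.6, -3.2]
grip_width: 13.9
```

play_rows:
  commands:
    - {"offset": [0, 0, 0], "twist": 5}
    - {"offset": [0, 0, 0], "twist": 5}
    - {"offset": [0, 0, 0], "twist": 5}
    - {"offset": [0, 0, 0], "twist": 5}
    - {"offset": [0, 0, 0], "twist": 5}

```text
time: 54.1
tool_pos: [399.2, 312.2, 236.8]
tcp_rot: [3.141, -0.003, 0.313]
contact_force: [6.4, -1.7, -3.4]
grip_width: 13.8
```

play_rows:
  commands:
    - {"offset": [0, 0, 0], "twist": 4}
    - {"offset": [0, 0, 0], "twist": 1}
    - {"offset": [0, 0, 0], "twist": 0}
    - {"offset": [0, 0, 0], "twist": 0}
    - {"offset": [0, 0, 0], "twist": 0}

```text
time: 54.6
tool_pos: [399.2, 312.2, 236.7]
tcp_rot: [3.141, -0.003, 0.229]
contact_force: [6.5, -2.0, -3.6]
grip_width: 13.8
```

```bash
python3 - <<'E'
from h import *
im,o=snap('wrist','w20'); print(o['tool_pos'],o['tcp_rot'],np.degrees(o['tcp_rot'][2]))
E
```

```text
[399.20499084 312.20087751 236.7341557 ] [ 3.14118001e+00 -2.91375648e-03  2.29110193e-01] 13.127047095833714
```

View pics/w20.png

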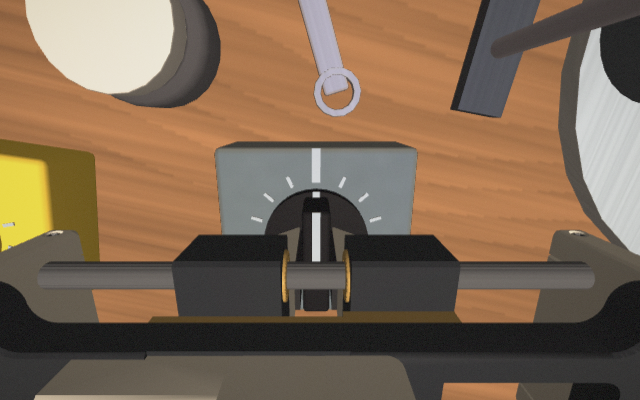

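The pointer lines up with the long mark in column 316. I release, lift and check.

play_rows:
  commands:
    - {"offset": [0, 0, 0], "twist": 0}
    - {"offset": [0, 0, 0], "twist": 0}
    - {"offset": [0, 0, 0], "twist": 0}
    - {"offset": [0, 0, 0], "twist": 0}
    - {"offset": [0, 0, 0], "twist": 0}
  jaw: 0

```text
time: 55.15
tool_pos: [398.0, 312.4, 236.7]
tcp_rot: [3.142, 0.0, 0.229]
contact_force: [0.8, 0.4, 0.2]
grip_width: 49.1
```

play_rows:
  commands:
    - {"offset": [0, 0, 0], "twist": 0}
    - {"offset": [0, 0, 0], "twist": 0}
    - {"offset": [0, 0, 0], "twist": 0}

```text
time: 55.45
tool_pos: [398.1, 312.4, 236.7]
tcp_rot: [3.141, 0.0, 0.229]
contact_force: [0.1, -0.2, 0.7]
grip_width: 73.3
```

play_rows:
  commands:
    - {"offset": [0, 0, -0.015], "twist": 0}
    - {"offset": [0, 0, -0.03], "twist": 0}
    - {"offset": [0, 0, -0.04], "twist": 0}
    - {"offset": [0, 0, -0.045], "twist": 0}
    - {"offset": [0, 0, -0.03], "twist": 0}

```text
time: 55.95
tool_pos: [398.1, 312.4, 399.8]
tcp_rot: [-3.141, -0.003, 0.229]
contact_force: [-0.3, 0.1, -0.3]
grip_width: 91.9
```

play_rows:
  commands:
    - {"offset": [0, 0, 0], "twist": 0}
    - {"offset": [0, 0, 0], "twist": 0}
    - {"offset": [0, 0, 0], "twist": 0}

```text
time: 56.25
tool_pos: [397.8, 312.2, 395.3]
tcp_rot: [3.141, 0.003, 0.229]
contact_force: [-0.2, 0.3, -0.3]
grip_width: 91.9
```

```bash
python3 - <<'E'
from h import *
im,o=snap('wrist','w21'); print(o['tool_pos'],o['contact_force'])
cv2.imwrite('pics/w21c.png',cv2.resize(im[80:240,220:420],None,fx=3.5,fy=3.5,interpolation=cv2.INTER_CUBIC))
snap('top','t21',(130,90,480,260),2.25); snap('scene','s21',(240,160,440,400),2.4)
E
```

```text
[397.76742462 312.15869877 395.33510946] [-0.23728713  0.29236129 -0.28196672]
```

View pics/w21c.png

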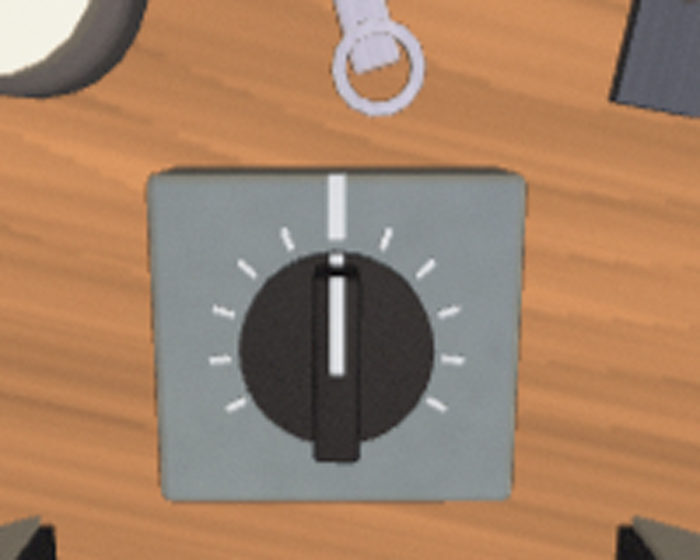

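View pics/t21.png

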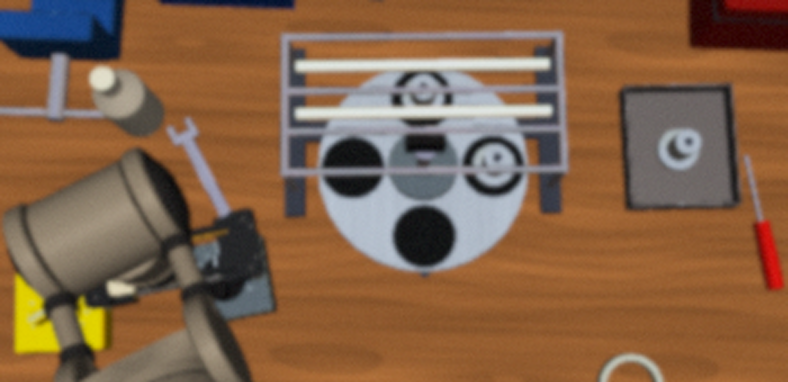

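View pics/s21.png

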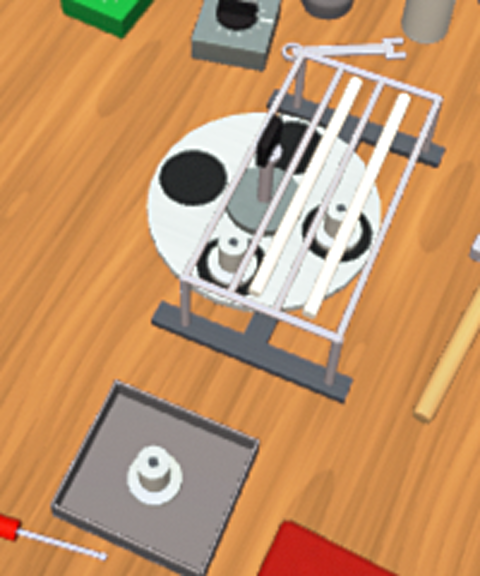

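```bash
python3 - <<'E'
from plant import ticket
print(ticket.close_job())
E
```

```text
the job is handed in; nothing more can be done
None
```

The job is done and handed in at about 56 s of the 210 s allowed; the hand-in gives no verdict, so everything below is from my own checks.

- **Risers:** There were two waiting risers and one finished one, which started under the guard. The finished riser now stands on the tray floor near the middle. The two waiting risers stand on the right and back pads under the guard, and the front pad is empty.
- **Knocked riser:** Riser A ended up about 10 mm off its pad centre while I was working elsewhere. I turned the table back, re-seated it to within about 1.5 mm, and turned once more.
- **Dial:** I turned it last, about 80° clockwise. The close-up shows the pointer in line with the long mark.
- **Last look:** In the final top and scene pictures the three risers look upright and the two on pads look centred. The wrench, screwdriver and oil bottle look unmoved. The jar was hidden by the arm in the final top view and only partly visible in the other pictures, but nothing touched it. The gripper was open and clear of everything, with contact force near zero.
- **Disagreements:** The top camera read positions 4 to 7 mm off from the wrist camera, so I used the wrist readings. After the last turn I judged pad centring by eye from the pictures rather than measuring it again.

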